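Lever up a compressor set and slide the missing pad under its foot

ROBOT

A 6-joint arm with a two-finger parallel gripper is mounted at the origin on the work surface. World frame = base frame: x ahead of the robot, y to its left, z up, the work surface at z = 0. Lengths are in m, angles in rad, forces in N, time in s.
With the tool pointing down it reaches from about 0.35 to 0.925 m from the base axis. Payload 6.4 kg.
Tool frame: the origin (TCP) lies at the very end of the fingers, on their centre line; the grasp point (between the pads) lies 19 mm behind it; z points along the fingers, y is the direction in which the jaws open and shut (so a half turn about z gives the same grasp; the last joint's range is limited). The gripper opens to 85 mm and grips with 20 to 120 N. Pads are 22 mm wide; open, the fingers measure 114 mm over their backs; the gripper's body (76 mm by 85 mm) begins 54 mm behind the grasp point. The pads swing forward as they close: fully open they stand 13 mm farther back than shut.
Start: joints at [1.015, 0.245, 1.558, -0, 1.339, -0.174], TCP at [0.242, 0.603, 0.231] pointing down, gripper open.
Joint ranges: [-3.13, 3.13], [-1.02, 2.26], [0.13, 2.54], [-0.95, 4.09], [0.21, 2.88], [-2.74, 2.74]. Speed limits (rad/s): [2.57, 2.57, 3.14, 3.14, 3.14, 3.14].

INTERFACE

Orientations are given as a unit quaternion [w, x, y, z].
In Python, from workcell import sensors, imaging, ticket, finder gives the robot as it stands.
- The arm moves only by the shell command python3 -m handwheel 'ROWS'. ROWS is a JSON object of lists of equal length, an entry for each row: "hand": the opening, from 0 (shut) to 1 (fully open); "travel": the shift along the tool's x, y, z in m, a list of three; "rot": the turn, a rotation vector about the tool's x, y, z in degrees, a list of three. A call has 1 to 8 rows; each row shifts and turns the commanded pose from where the row before left it, along the tool's axes as they then stand; what a row does not reach is not made up. A row lasts 1/10 s, in which the tool goes at most 50 mm and 8.59 degrees, less where a joint would pass 70% of its speed; a pose out of reach is approached as far as the arm can. A call is refused whole if a number of a shift passes 0.05 or a number of a turn 8.59, either way. A call with a gripper value outside its range is refused whole. The fingers move at their own pace and stop on an object; the grip force is fixed at half the most. Time passes only in rows, so rows that do not move let the fingers close. It gives the time, the measured TCP pose, the force and the opening at its end, in the units of the state.
- sensors.observe(): the state, without advancing time (a new reading comes with each control period).
- imaging.camera(name): name is "side" or "top" or "wrist"; returns the picture (420x560x3 uint8, red, green, blue); there is no depth.
- imaging.get_calibration(name): a dict with "fx", "fy", "cx", "cy" (pixels), "pose" (4x4, takes a point from camera to world coordinates). Camera axes: x right, y down, z forward; pixel columns grow to the right and rows downward; lengths in m; the calibration is good to about 2 mm. A picture is of the moment at which its call begins: read the wrist's pose just before it. get_calibration takes no time and is no camera call; for the wrist camera it gives the pose at the moment of the call.
- ticket.hand_in(): hands the job in, once; it reports no verdict.
Trained networks look in the newest picture that a camera, given by its name, has taken for a name from the list of things; names that differ only in an ending like _2 or _b are one class to them, and where a whole thing is asked for, a point or a joint stands for the part that bears it (a point fixed in the world has none). Each returns a list of dicts, best first, with "p" (0 to 1); they miss things now and then, are a little off and sometimes report something else, mostly with a low value. They report only what shows in the picture. A call takes as long as a camera call. They do not tell look-alikes from the thing itself.
- finder.look_for(camera, thing): "position" ([column, row] in pixels, amid what is visible of it).
The state is a dict: "clock": time; "joint_positions": joint angles; "dq": joint speeds; "tau": joint torques, N m; "ee_pos": TCP position; "ee_rot": TCP orientation; "ft_force": force on the tool from outside, world axes, zero at the start; "wrist_torque": the same for the moment, N m; "width": finger opening in m.
Only numpy, scipy, OpenCV 4.12 (cv2) and the standard library are available. Lean on these libraries where they do the work, as an engineer would, in place of code of your own. Each camera call takes 0.05 s, during which the arm holds its last target. There are 200 camera calls.

TASK

The compressor set leans because its single front foot has no rubber pad yet; the pry bar is already laid over the wooden block with its toe under the base plate. Lower the hold-down weight onto the tail of the bar so that it levers the foot up and keeps it up hands-free, slide the loose rubber pad in flat on the bench until the whole foot will stand on it, then ease the weight off the bar and stand it back on the bench so that the foot comes to rest on the pad. Bring the machine up and down slowly, never letting it jerk or drop, do not push it out of place, and leave the other things on the bench alone.

Things in the scene. Friction and masses are not known exactly. Their poses are not given: they have to be found in the camera images.
- machine: Loose compressor set, 11 to 15 kg: grey plate 270 x 210 x 10 mm on three screw feet with a black compressor, copper pipes up to 205 mm high and a white box. Origin: on the bench under it. At the start z is vertical, x points level from the front (one foot, on a lug) to the rear (two feet on 10 mm pads). Plate x -120 to 150, y +-105 mm. It leans forward 2.3 degrees until the front foot has its pad.
- foot (a point): Centre of the sole of the front foot, a steel disc 40 mm across under a lug 26 mm wide, 16 mm behind the lug's tip; lug and plate underside 30 mm above the sole, 10 mm thick. On the bench at the start; about 18 mm up with the bar's tail down. On the plate, a white box 50 mm tall stands 40 mm and more behind the foot, to its +y side (machine's axes), the compressor 115 mm behind it.
- bar: Flat steel pry bar, 0.6 kg, 36 x 8 x 370 mm, toe under the plate on the -y side of the foot. Origin: the pivot, on its underside over the block, 26 mm up. At the start z is vertical, x points level from tail to toe, the shaft rises 12.5 degrees to the tail. It tips about y until the tail is on the bench, 5 degrees down. A push of 2 to 7 N at the seat tips it; the weight alone tips and holds it.
- bar_seat (a point): Point on the middle of the bar's upper face, 225 mm from the pivot, where the middle of the weight should stand, long side along the bar (the turned-up claw, 25 mm above that face, begins 70 mm farther out). About 81 mm above the bench at the start, about 15 mm with the tail down.
- bar_toe (a point): Upper edge of the bar's bent-up toe, at mid width, where it bears under the base plate, about 53 mm beyond the pivot.
- fulcrum: Hardwood fulcrum block under the bar, 60 x 48 mm, 26 mm high with a rounded crest across the bar. Origin: centre of its underside.
- pad: Loose ribbed black rubber pad, 110 x 60 x 10 mm (x, y, z), 80 g, lying flat. Origin: centre of its underside. It goes in from the machine's front, its x along the machine's x, its middle under the foot; bar and block leave about 25 mm free beside its long edge there. Held by its outer end, the fingers pass clear of the lug.
- weight: Hold-down weight, 0.9 kg: a dark steel block 90 x 52 x 26 mm with a grip bar on two posts above it. The grip bar runs along x, 80 mm long, 13 mm thick (y), from 50 to 64 mm above the underside, with a 24 mm gap under it. Origin: centre of its underside.
- can: Bystander: upright spray can, 58 mm across, 165 mm high. Origin: centre of its underside.
- tape: Bystander: grey tape measure, 72 x 40 x 66 mm high. Origin: centre of its underside.
- angle: Bystander: offcut of sheet-metal angle, 130 mm long, 44 x 44 mm. Origin: its underside.
There are look-alikes about, which are no part of the job. Of the things that look like the pad, the middle-sized one is meant.

How it is judged:
By the outcome, as a careful person would: the job done as asked, in the order asked, and still so for the second after the job is handed in, with the robot touching nothing.
It also fails if it takes over 72 s, if anything falls off the work surface, if the arm or the gripper's body presses on something with over 40 N, if the wrist force passes 120 N, or if a joint passes its speed limit or range.

## Working session

There is one attempt and no reset: what is moved stays moved. The work goes in short steps, Python scripts to look and compute and a shell command to move; the robot and the scene stay as the last step left them, time stands still between calls to the robot, and variables do not carry over. Pictures are saved under pics/ and viewed, about 8 in all and at most 12, crops included, and the job is handed in when it is done.

```bash
mkdir -p pics; ls; cat > h.py <<'E'
import numpy as np, cv2, json
from workcell import sensors, imaging, ticket, finder
from scipy.spatial.transform import Rotation as R
def snap(n,f):
    im=imaging.camera(n); cv2.imwrite('pics/'+f,im[:,:,::-1]); return im
def ray(n,px,z):
    c=imaging.get_calibration(n);P=np.array(c['pose'])
    d=P[:3,:3]@np.array([(px[0]-c['cx'])/c['fx'],(px[1]-c['cy'])/c['fy'],1])
    o=P[:3,3];return o+d*(z-o[2])/d[2]
def proj(n,p):
    c=imaging.get_calibration(n);P=np.array(c['pose'])
    q=P[:3,:3].T@(np.array(p)-P[:3,3]);return np.array([c['fx']*q[0]/q[2]+c['cx'],c['fy']*q[1]/q[2]+c['cy']])
E
python3 - <<'E'
from h import *
a=snap('top','top0.png');
zs=dict(machine=.1,foot=0,bar=.05,bar_seat=.081,bar_toe=.04,fulcrum=.02,pad=.01,weight=.05,can=.1,tape=.06,angle=.03)
for cam in('top','side'):
    if cam=='side': b=snap('side','side0.png')
    print(cam,np.round(np.array(imaging.get_calibration(cam)['pose'])[:3].ravel(),2))
    for t in zs:
        print(t,[(np.round(r['position']).astype(int).tolist(),round(r['p'],2),np.round(ray(cam,r['position'],zs[t])[:2],3).tolist()) for r in finder.look_for(cam,t)[:4]])
s=sensors.observe();print(s['clock'],s['ee_pos'],s['ee_rot'],s['ft_force'])
E
```

```text
pics
top [ 0.01 -1.    0.08  0.41 -1.   -0.01 -0.01 -0.1   0.01 -0.08 -1.    1.45]
machine []
foot [([128, 205], 0.74, [0.546, 0.36])]
bar [([228, 167], 0.64, [0.664, 0.041])]
bar_seat [([228, 167], 0.9, [0.658, 0.037])]
bar_toe [([230, 168], 0.87, [0.662, 0.035])]
fulcrum [([190, 180], 0.63, [0.627, 0.161])]
pad [([204, 276], 0.97, [0.323, 0.112]), ([260, 236], 0.87, [0.452, -0.061]), ([306, 214], 0.8, [0.526, -0.207]), ([230, 170], 0.6, [0.662, 0.036])]
weight [([344, 240], 0.9, [0.441, -0.321])]
can [([367, 178], 0.63, [0.629, -0.383])]
tape [([232, 142], 0.59, [0.74, 0.029])]
angle [([400, 221], 0.77, [0.503, -0.503])]
side [-0.88 -0.36  0.31  0.24 -0.48  0.67 -0.56  0.41 -0.01 -0.64 -0.76  0.83]
machine [([163, 377], 0.56, [0.533, 0.317])]
foot [([160, 382], 0.74, [0.573, 0.314])]
bar [([201, 255], 0.95, [0.653, 0.048])]
bar_seat [([201, 255], 0.88, [0.638, 0.062])]
bar_toe [([200, 255], 0.62, [0.66, 0.043])]
fulcrum [([178, 312], 0.51, [0.625, 0.181])]
pad [([301, 266], 0.62, [0.443, -0.061]), ([299, 212], 0.55, [0.522, -0.209])]
weight [([344, 194], 0.56, [0.431, -0.294])]
can [([295, 138], 0.87, [0.624, -0.381])]
tape [([180, 236], 0.81, [0.726, 0.033])]
angle [([349, 146], 0.7, [0.499, -0.504]), ([180, 309], 0.22, [0.621, 0.175])]
1.2 [0.24217799 0.60321211 0.23129631] [4.92484246e-06 1.89750905e-01 9.81832264e-01 1.12593485e-05] [-0.47860425  0.0610875  -0.14594485]
```

View pics/top0.png

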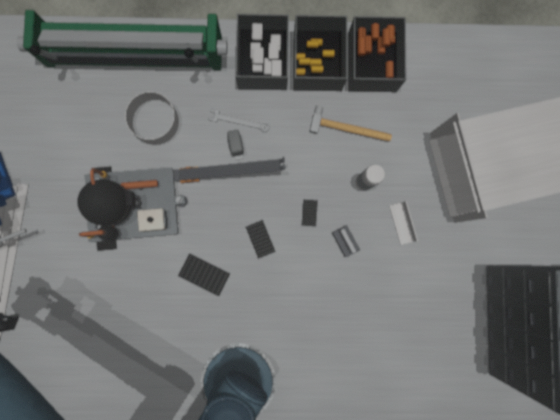

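View pics/side0.png

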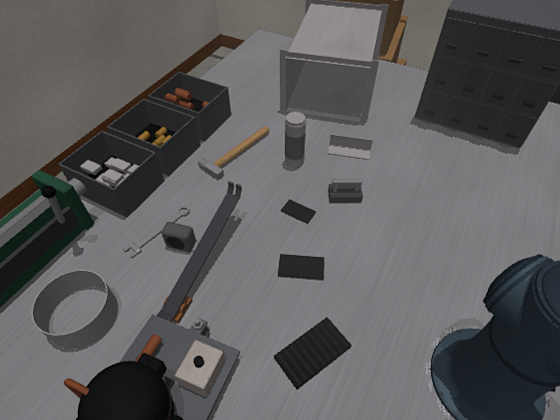

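```bash
cat >> h.py <<'E'
def go(p,yaw=None):
    """tool-axes shift to TCP p, then turn about tool z (deg) so that tool y has world yaw (deg, mod 180)"""
    s=sensors.observe();w,x,y,z=s['ee_rot'];r=R.from_quat([x,y,z,w])
    t=r.inv().apply(np.array(p)-s['ee_pos']);ty=r.apply([0,1,0]);cy=np.degrees(np.arctan2(ty[1],ty[0]))
    d=None if yaw is None else ((-(yaw-cy))+90)%180-90
    print('shift mm',np.round(t*1000,1),'tool y yaw',round(cy,1),'turn z',d,'clock',s['clock'],'q6',s['joint_positions'][5],'z-axis',np.round(r.apply([0,0,1]),3))
    return t
E
python3 - <<'E'
from h import *
s=sensors.observe();w,x,y,z=s['ee_rot'];r=R.from_quat([x,y,z,w])
c=imaging.get_calibration('wrist');P=np.array(c['pose']);print(c['fx'],c['cx'],c['cy'],imaging.get_calibration('top')['fx'])
print(r.as_matrix().round(3));print('cam in tool',r.inv().apply(P[:3,3]-s['ee_pos']).round(4));print((r.as_matrix().T@P[:3,:3]).round(3))
go([.55,.12,.40])
# top crops
im=cv2.imread('pics/top0.png');cr=im[150:260,80:370];cv2.imwrite('pics/c0.png',cv2.resize(cr,None,fx=2.75,fy=2.75,interpolation=cv2.INTER_CUBIC))
for p in[(181,200),(283,164),(180,176),(247,223),(265,221),(272,253),(254,256)]: print(p,ray('top',p,.03)[:2].round(3))
E
```

```text
344.0714963567363 280.841807952989 208.30859649894714 455.53981003627547
[[-0.928  0.373  0.   ]
 [ 0.373  0.928  0.   ]
 [-0.     0.    -1.   ]]
cam in tool [ 0.0798 -0.0003 -0.1424]
[[-0.    -0.95  -0.311]
 [ 1.    -0.     0.001]
 [-0.001 -0.311  0.95 ]]
shift mm [-465.7 -333.7 -168.7] tool y yaw 68.1 turn z None clock 1.2 q6 -0.17407050912473118 z-axis [ 0.  0. -1.]
(181, 200) [0.561 0.187]
(283, 164) [ 0.68  -0.131]
(180, 176) [0.637 0.192]
(247, 223) [ 0.492 -0.021]
(265, 221) [ 0.499 -0.077]
(272, 253) [ 0.399 -0.1  ]
(254, 256) [ 0.389 -0.045]
```

```bash
python3 -m handwheel '{"hand":[1,1,1,1,1,1,1,1],"travel":[[-0.024,-0.025,-0.013],[-0.024,-0.025,-0.013],[-0.024,-0.025,-0.013],[-0.024,-0.025,-0.013],[-0.024,-0.025,-0.013],[-0.024,-0.025,-0.013],[-0.024,-0.025,-0.013],[-0.024,-0.025,-0.013]],"rot":[[0,0,0],[0,0,0],[0,0,0],[0,0,0],[0,0,0],[0,0,0],[0,0,0],[0,0,0]]}'
python3 -m handwheel '{"hand":[1,1,1,1,1,1,1,1],"travel":[[-0.024,-0.025,0],[-0.024,-0.025,0],[-0.024,-0.025,0],[-0.024,-0.025,0],[-0.024,-0.025,0],[-0.024,-0.025,0],[-0.024,-0.025,0],[0,0,0]],"rot":[[0,0,0],[0,0,0],[0,0,0],[0,0,0],[0,0,0],[0,0,0],[0,0,0],[0,0,0]]}'
python3 - <<'E'
from h import *
go([.45,.08,.33]);snap('wrist','w1.png')
zs=dict(foot=.02,bar=.05,bar_seat=.081,bar_toe=.03,fulcrum=.013,pad=.01,weight=.064)
for t in zs: print(t,[(np.round(r['position']).astype(int).tolist(),round(r['p'],2),np.round(ray('wrist',r['position'],zs[t])[:2],3).tolist()) for r in finder.look_for('wrist',t)[:4]])
np.save('w1.npy',imaging.get_calibration('wrist')['pose'])
im=cv2.imread('pics/w1.png');cv2.imwrite('pics/w1b.png',cv2.resize(im,None,fx=1.42,fy=1.42,interpolation=cv2.INTER_CUBIC))
E
```

```text
clock: 2.0
ee_pos: [0.3461, 0.3448, 0.336]
ee_rot: [0.0, 0.19, 0.982, 0.0]
ft_force: [0.7, -0.2, 0.0]
width: 0.0854
clock: 2.8
ee_pos: [0.4375, 0.1182, 0.3353]
ee_rot: [0.0, 0.192, 0.981, -0.0]
ft_force: [0.9, 0.1, -0.3]
width: 0.0856
shift mm [-26.  -30.7   5.3] tool y yaw 67.8 turn z None clock 2.8 q6 -1.1705668482966938 z-axis [ 0.    -0.001 -1.   ]
foot [([469, 164], 0.8, [0.537, 0.352])]
bar [([278, 326], 0.74, [0.659, 0.027]), ([16, 278], 0.71, [0.449, -0.283])]
bar_seat [([281, 324], 0.63, [0.637, 0.042])]
bar_toe [([286, 321], 0.64, [0.67, 0.036])]
fulcrum [([359, 261], 0.87, [0.623, 0.173])]
pad [([166, 207], 0.92, [0.442, -0.058]), ([102, 290], 0.86, [0.525, -0.211]), ([245, 80], 0.85, [0.327, 0.116])]
weight []
```

View pics/w1b.png

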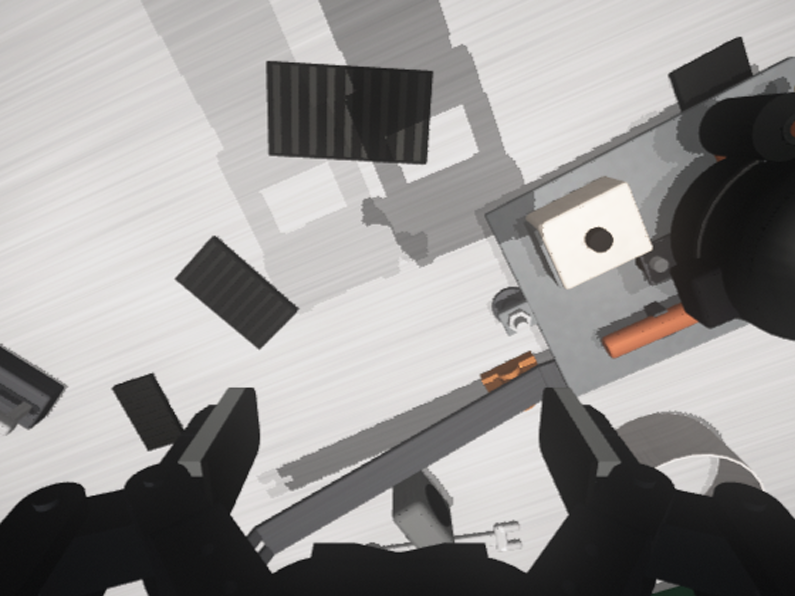

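```bash
python3 - <<'E'
import cv2
im=cv2.imread('pics/w1.png');cv2.imwrite('pics/w1c.png',cv2.resize(im[190:400,165:425],None,fx=2.8,fy=2.8,interpolation=cv2.INTER_CUBIC))
E
```

```text
(no output)
```

View pics/w1c.png

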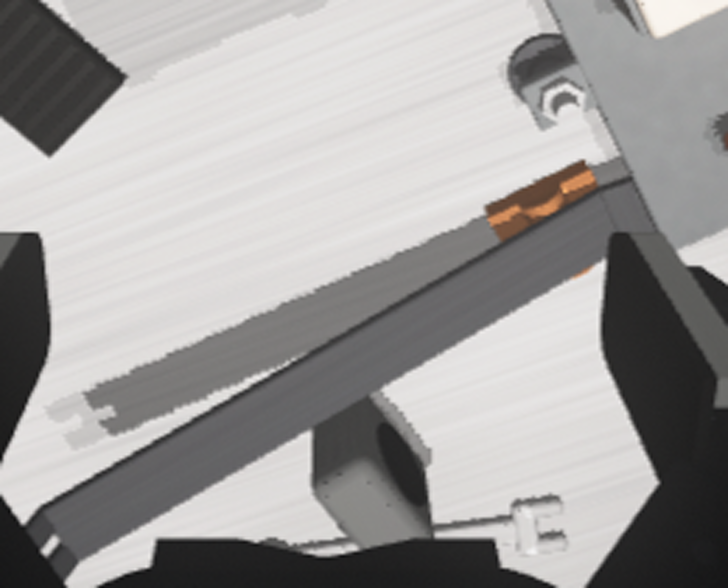

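```bash
cat >> h.py <<'E'
def rayP(P,px,z,n='wrist'):
    c=imaging.get_calibration(n);P=np.array(P)
    d=P[:3,:3]@np.array([(px[0]-c['cx'])/c['fx'],(px[1]-c['cy'])/c['fy'],1])
    o=P[:3,3];return o+d*(z-o[2])/d[2]
E
python3 - <<'E'
from h import *
P=np.load('w1.npy')
cr=lambda u,v:(165+u/2.8,190+v/2.8)
f=lambda u,v,z:rayP(P,cr(u,v),z)
a=f(47,510,.096);b=f(75,560,.096);C=(a+b)/2;print('claw',a.round(4),b.round(4),np.linalg.norm(a-b))
# edges: solve z consistent
def pt(u,v,C):
    z=.05
    for _ in range(50):
        p=f(u,v,z);z=.096-np.linalg.norm((p-C)[:2])*np.tan(np.radians(12.5))
    return p
for A,B,(q,r) in[(a,b,((603,192),(618,232))),]:
    p1=pt(*q,A);p2=pt(600,250,B)
    print('robot edge end',p1,'far edge pt',p2,'dirs',np.degrees(np.arctan2(*(p1-A)[1::-1])),np.degrees(np.arctan2(*(p2-B)[1::-1])))
    d=(p1-A);d[2]=0;d/=np.linalg.norm(d);print('len',np.linalg.norm(p1-A))
# width from perpendicular
n=np.array([-d[1],d[0],0]);print('width',abs((b-a)@n),'width2',(p2-p1)@n)
dd=np.array([d[0],d[1],0]);print('dir',d,'seat',C+dd*.07*np.cos(np.radians(12.5)),'pivot',C+dd*.295*np.cos(np.radians(12.5)))
print('nut',f(563,102,.047).round(4),'tip',f(527,107,.04).round(4))
e1=f(545,0,.04);e2=f(655,235,.04);v=e2-e1;print('plate edge',e1,e2,'normal yaw',np.degrees(np.arctan2(v[1],v[0])))
g=lambda u,v,z:rayP(P,(u*560/795,v*420/596),z)
e1=g(487,213,.04);e2=g(570,396,.04);v=e2-e1;print('plate edge',e1,e2,np.linalg.norm(v),np.degrees(np.arctan2(v[1],v[0])))
c=[g(*q,.01) for q in[(216,237),(298,310),(260,348),(177,279)]]
print('pad',np.round(c,4)[:,:2].tolist(),np.mean(c,0),[np.linalg.norm(c[i]-c[i-1]).round(3) for i in range(4)],[np.degrees(np.arctan2(*(c[i]-c[i-1])[1::-1])).round(1) for i in range(4)])
for nm,uv in dict(fulc1=(487,207),fulc2=(583,160)).items(): print(nm,f(*uv,.02).round(4))
E
```

```text
claw [ 0.6485 -0.1104  0.096 ] [ 0.6818 -0.1116  0.096 ] 0.033371037526524115
robot edge end [0.6239894  0.20226988 0.0264709 ] far edge pt [0.65454961 0.1908543  0.02868248] dirs 94.47589679354044 95.15168837775833
len 0.3212401840222339
width 0.03315754251932187 width2 -0.029576141496442773
dir [-0.07803971  0.99695025  0.        ] seat [ 0.65980662 -0.04285168  0.096     ] pivot [0.6426639  0.17614499 0.096     ]
nut [0.5592 0.1959 0.047 ] tip [0.5583 0.1795 0.04  ]
plate edge [0.51008942 0.20411252 0.04      ] [0.64930601 0.21839724 0.04      ] normal yaw 5.858493588198141
plate edge [0.45227724 0.20052755 0.04      ] [0.65868767 0.21958837 0.04      ] 0.2072886393649394 5.275972247622212
pad [[0.3829, -0.0474], [0.4805, -0.006], [0.5039, -0.061], [0.406, -0.1038]] [ 0.44334529 -0.05454294  0.01      ] [np.float64(0.061), np.float64(0.106), np.float64(0.06), np.float64(0.107)] [np.float64(112.3), np.float64(23.0), np.float64(-66.9), np.float64(-156.4)]
fulc1 [0.6134 0.1436 0.02  ]
fulc2 [0.6062 0.1986 0.02  ]
```

```bash
python3 -m handwheel '{"hand":[1,1,1,1,1,1,1,1],"travel":[[-0.018,-0.038,0.006],[-0.018,-0.038,0.006],[-0.018,-0.038,0.006],[-0.018,-0.038,0.006],[-0.018,-0.038,0.006],[-0.018,-0.038,0.006],[-0.018,-0.038,0.006],[-0.018,-0.038,0.006]],"rot":[[0,0,0],[0,0,0],[0,0,0],[0,0,0],[0,0,0],[0,0,0],[0,0,0],[0,0,0]]}'
python3 -m handwheel '{"hand":[1,1,1,1,1,1,1,1],"travel":[[-0.018,-0.038,0.006],[-0.018,-0.038,0.006],[0,0,0],[0,0,0],[0,0,0],[0,0,0],[0,0,0],[0,0,0]],"rot":[[0,0,0],[0,0,0],[0,0,8],[0,0,8],[0,0,8],[0,0,8],[0,0,8],[0,0,8]]}'
python3 -m handwheel '{"hand":[1,1,1,1,1,1,1,1],"travel":[[0,0,0],[0,0,0],[0,0,0],[0,0,0],[0,0,0],[0,0,0],[0,0,0],[0,0,0]],"rot":[[0,0,8],[0,0,8],[0,0,8],[0,0,8],[0,0,8],[0,0,8],[0,0,8],[0,0,0]]}'
python3 - <<'E'
from h import *
go([.45,-.31,.25]);snap('wrist','w2.png')
np.save('w2.npy',imaging.get_calibration('wrist')['pose'])
for t in ['weight']: print(t,[(np.round(r['position']).astype(int).tolist(),round(r['p'],2),np.round(ray('wrist',r['position'],.04)[:2],3).tolist()) for r in finder.look_for('wrist',t)[:4]])
im=cv2.imread('pics/w2.png');cv2.imwrite('pics/w2b.png',cv2.resize(im,None,fx=1.42,fy=1.42,interpolation=cv2.INTER_CUBIC))
E
```

```text
clock: 4.0
ee_pos: [0.457, -0.2159, 0.2872]
ee_rot: [0.0, 0.189, 0.982, -0.0]
ft_force: [0.8, -0.5, 0.0]
width: 0.0854
clock: 4.8
ee_pos: [0.4624, -0.2981, 0.2752]
ee_rot: [-0.0, 0.575, 0.818, 0.0]
ft_force: [0.6, -0.8, 0.9]
width: 0.0854
clock: 5.6
ee_pos: [0.4623, -0.2981, 0.2753]
ee_rot: [-0.0, 0.89, 0.456, 0.0]
ft_force: [0.5, 0.7, -0.7]
width: 0.0849
shift mm [-16.9  -3.   25.3] tool y yaw -35.8 turn z None clock 5.6 q6 -0.15398451644573277 z-axis [-0.  0. -1.]
weight [([282, 202], 0.89, [0.443, -0.329])]
```

View pics/w2b.png

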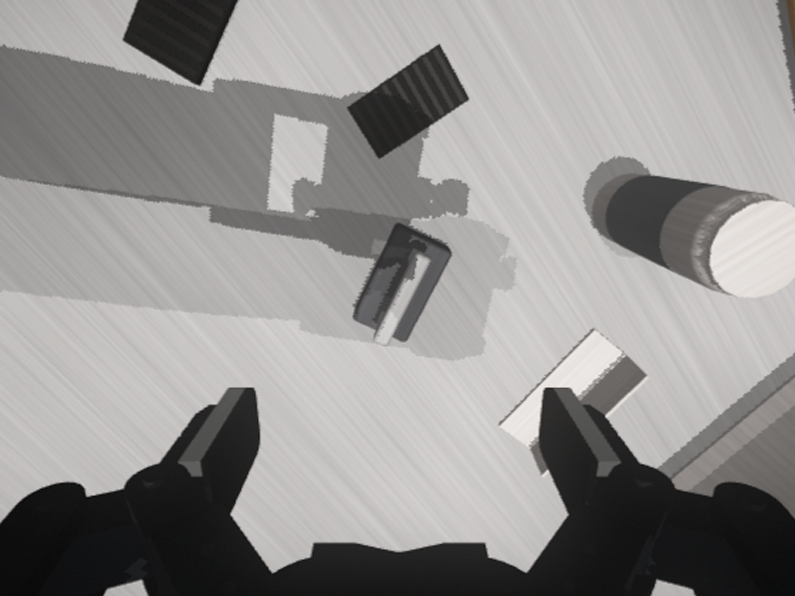

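```bash
python3 - <<'E'
from h import *
P=np.load('w2.npy')
g=lambda u,v,z:rayP(P,(u*560/795,v*420/596),z)
a=g(424,254,.064);b=g(383,339,.064);v=a-b;print('bar',a,b,(a+b)/2,np.linalg.norm(v),np.degrees(np.arctan2(v[1],v[0])))
c=np.array([g(*q,.026) for q in[(400,223),(451,254),(403,341),(355,318)]])
print('blk',c.mean(0),[np.linalg.norm(c[i]-c[i-1]).round(3) for i in range(4)],[np.degrees(np.arctan2(*(c[i]-c[i-1])[1::-1])).round(1) for i in range(4)])
im=cv2.imread('pics/w2.png');
y=np.degrees(np.arctan2(v[1],v[0]))-90
p=(a+b)/2;go([p[0],p[1],.10],y);go([p[0],p[1],.038],y)
E
```

```text
bar [ 0.47547858 -0.31183496  0.064     ] [ 0.41045138 -0.34915841  0.064     ] [ 0.44296498 -0.33049669  0.064     ] 0.07497716574410784 29.854387109066476
blk [ 0.4414078  -0.33156567  0.026     ] [np.float64(0.09), np.float64(0.049), np.float64(0.087), np.float64(0.046)] [np.float64(29.1), np.float64(-67.0), np.float64(-152.5), np.float64(116.9)]
shift mm [-37.5   3.2 175.3] tool y yaw -35.7 turn z 24.476947525852196 clock 5.7 q6 -0.15663429342578966 z-axis [-0.  0. -1.]
shift mm [-37.5   3.2 237.3] tool y yaw -35.7 turn z 24.476947525852196 clock 5.7 q6 -0.15663429342578966 z-axis [-0.  0. -1.]
```

```bash
python3 -m handwheel '{"hand":[1,1,1,1,1,1,1,1],"travel":[[-0.0095,0.001,0.03],[-0.0095,0.001,0.03],[-0.0095,0.001,0.03],[-0.0095,0.0005,0.03],[0,0,0.018],[0,0,0.018],[0,0,0.018],[0,0,0]],"rot":[[0,0,0],[0,0,0],[0,0,0],[0,0,0],[0,0,8.3],[0,0,8.3],[0,0,8.3],[0,0,0]]}'
python3 - <<'E'
from h import *
go([.4425,-.331,.038],-60.5); snap('wrist','w3.png')
P=imaging.get_calibration('wrist')['pose']
for q in ([.4425,-.331,.064],[.4425+.04*np.cos(np.radians(29.5)),-.331+.04*np.sin(np.radians(29.5)),.064]): print(proj('wrist',q))
im=cv2.imread('pics/w3.png');cv2.imwrite('pics/w3b.png',cv2.resize(im,None,fx=1.42,fy=1.42))
E
```

```text
clock: 6.5
ee_pos: [0.4413, -0.3298, 0.0986]
ee_rot: [-0.003, 0.967, 0.253, -0.001]
ft_force: [0.4, 1.1, -0.3]
width: 0.0851
shift mm [ 0.6  2.  60.6] tool y yaw -60.6 turn z -0.13750168655695916 clock 6.5 q6 0.21061828401909277 z-axis [-0.004  0.004 -1.   ]
[281.89391355 243.46747102]
[281.94261304 173.96975801]
```

View pics/w3b.png

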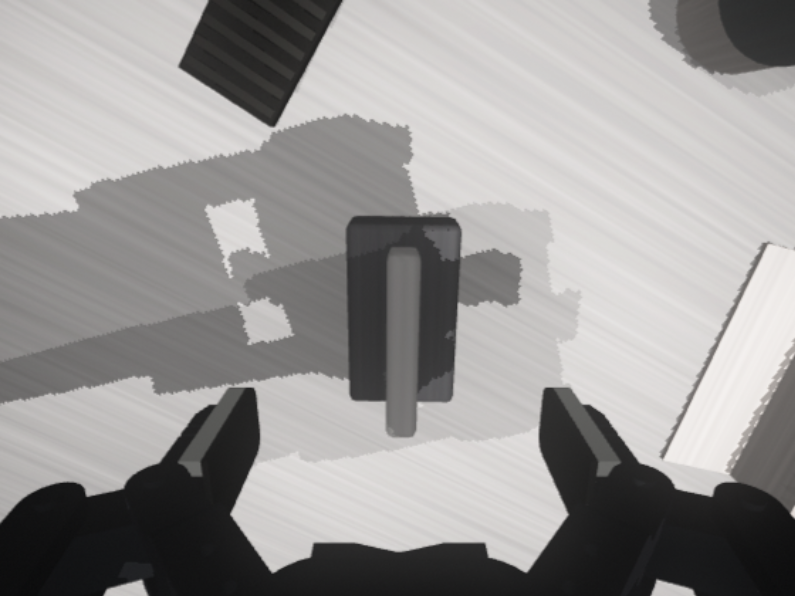

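```bash
python3 -m handwheel '{"hand":[1,1,1,1,0,0,0,0],"travel":[[0,0.001,0.02],[0,0.001,0.02],[0.001,0,0.015],[0,0,0.005],[0,0,0],[0,0,0],[0,0,0],[0,0,0]],"rot":[[0,0,0],[0,0,0],[0,0,0],[0,0,0],[0,0,0],[0,0,0],[0,0,0],[0,0,0]]}'
python3 -m handwheel '{"hand":[0,0,0,0],"travel":[[0,0,0],[0,0,0],[0,0,0],[0,0,0]],"rot":[[0,0,0],[0,0,0],[0,0,0],[0,0,0]]}'
python3 -m handwheel '{"hand":[0,0,0,0,0,0,0,0],"travel":[[0,0,-0.005],[0,0,-0.01],[0,0,-0.025],[0,0,-0.03],[0,0,-0.03],[0,0,-0.03],[0,0,-0.03],[0,0,0]],"rot":[[0,0,0],[0,0,0],[0,0,0],[0,0,0],[0,0,0],[0,0,0],[0,0,0],[0,0,0]]}'
python3 - <<'E'
from h import *
import math
# target above seat: bar tail dir
t=np.array([.078,-.997]);piv=np.array([.6425,.176])
h=.2097;p=piv+h*t;print(p)
go([p[0],p[1],.18],4.7)
s=sensors.observe();print(s['ee_pos'],s['joint_positions'])
E
```

```text
clock: 7.35
ee_pos: [0.4448, -0.3332, 0.0421]
ee_rot: [0.001, 0.968, 0.252, 0.0]
ft_force: [0.0, 0.3, -0.2]
width: 0.0282
clock: 7.75
ee_pos: [0.4441, -0.332, 0.0415]
ee_rot: [-0.001, 0.968, 0.252, -0.0]
ft_force: [-3.5, 4.9, 5.6]
width: 0.012
clock: 8.55
ee_pos: [0.4463, -0.3349, 0.2061]
ee_rot: [0.005, 0.968, 0.252, 0.002]
ft_force: [1.5, -0.9, -7.4]
width: 0.0114
[ 0.6588566 -0.0330709]
shift mm [ 332.8 -159.9   25.2] tool y yaw -60.8 turn z -65.47466995599667 clock 8.55 q6 0.21380707689418801 z-axis [ 0.007 -0.008 -1.   ]
[ 0.44628491 -0.33488574  0.20612633] [-8.46920733e-01  4.90459784e-02  1.82394058e+00 -6.64073924e-05
  1.25846585e+00  2.13807077e-01]
```

```bash
python3 -m handwheel '{"hand":[0,0,0,0,0,0,0,0],"travel":[[0.02,-0.009,0],[0.032,-0.016,0],[0.036,-0.018,0],[0.04,-0.019,0],[0.04,-0.019,0],[0.04,-0.019,0],[0.04,-0.019,0],[0.04,-0.019,0]],"rot":[[0,0,0],[0,0,0],[0,0,0],[0,0,0],[0,0,0],[0,0,0],[0,0,0],[0,0,0]]}'
python3 -m handwheel '{"hand":[0,0,0,0,0,0,0,0],"travel":[[0.028,-0.014,0],[0.017,-0.008,0],[0,0,0],[0,0,0],[0,0,0],[0,0,0],[0,0,0],[0,0,0]],"rot":[[0,0,0],[0,0,0],[0,0,-6],[0,0,-8],[0,0,-8],[0,0,-8],[0,0,-8],[0,0,-8]]}'
python3 -m handwheel '{"hand":[0,0,0,0,0,0,0,0],"travel":[[0,0,0],[0,0,0],[0,0,0],[0,0,0],[0,0,0],[0,0,0],[0,0,0],[0,0,0]],"rot":[[0,0,-8],[0,0,-7.5],[0,0,-4],[0,-3.5,0],[0,-6,0],[0,-3,0],[0,0,0],[0,0,0]]}'
python3 - <<'E'
from h import *
go([.6588,-.0324,.135],4.7); snap('wrist','w4.png'); snap('side','s4.png'); np.save('w4.npy',imaging.get_calibration('wrist')['pose'])
a=cv2.imread('pics/w4.png');b=cv2.imread('pics/s4.png')[150:360,80:360]
cv2.imwrite('pics/w4b.png',np.vstack([cv2.resize(a,(480,360))[:300],cv2.resize(b,(400,300))[:, :400].copy() if 0 else cv2.copyMakeBorder(cv2.resize(b,(400,300)),0,0,0,80,0)]))
s=sensors.observe();print(s['ft_force'],s['wrist_torque'])
E
```

```text
clock: 9.35
ee_pos: [0.6278, -0.0697, 0.198]
ee_rot: [-0.001, 0.968, 0.252, -0.002]
ft_force: [-0.2, -0.3, -9.1]
width: 0.0118
clock: 10.15
ee_pos: [0.6557, -0.0311, 0.1987]
ee_rot: [-0.001, 0.791, 0.612, -0.001]
ft_force: [0.2, 0.8, -8.2]
width: 0.0117
clock: 10.95
ee_pos: [0.6561, -0.0305, 0.1995]
ee_rot: [0.078, 0.673, 0.731, -0.074]
ft_force: [1.0, 0.2, -9.0]
width: 0.0118
shift mm [11.8  2.7 63.5] tool y yaw 4.7 turn z 0.004908867833648856 clock 10.95 q6 -0.1499055598775017 z-axis [ 0.015 -0.214 -0.977]
[ 0.12674261 -0.94552774 -8.49098446] [0.46068837 0.08433542 0.03111332]
```

View pics/w4b.png

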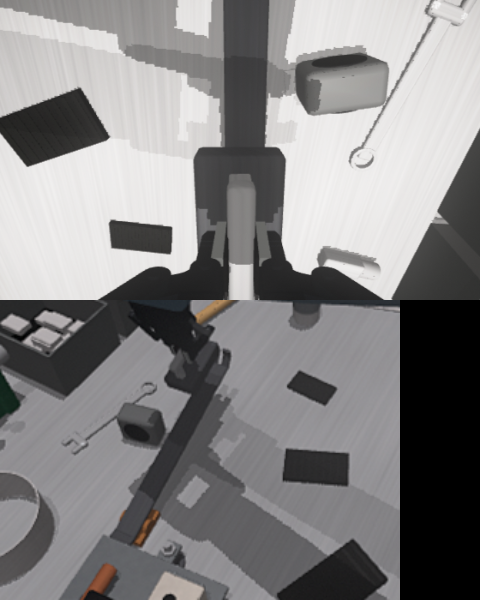

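```bash
python3 - <<'E'
from h import *
P=np.load('w4.npy');im=cv2.imread('pics/w4.png',0)
for r in (20,60,100,150): 
    row=im[r].astype(int);print(r,[(i,row[i+1]-row[i-1]) for i in range(240,330) if abs(row[i+1]-row[i-1])>25])
# bar top-face line check: project predicted centre line pts
t=np.array([.078,-.997]);piv=np.array([.6425,.176])
c=imaging.get_calibration('wrist')
def pr(p):
    q=P[:3,:3].T@(np.array(p)-P[:3,3]);return (np.array([c['fx']*q[0]/q[2]+c['cx'],c['fy']*q[1]/q[2]+c['cy']])).round(1)
for s in(.06,.1,.14,.16): 
    for off in(-.018,0,.018):
        x=piv+s*np.cos(np.radians(12.5))*t+off*np.array([.997,.078]);print(s,off,pr([*x,.0335+s*np.sin(np.radians(12.5))]))
E
```

```text
20 [(245, np.int64(-45)), (246, np.int64(-78)), (247, np.int64(-36)), (259, np.int64(-33)), (260, np.int64(-71)), (261, np.int64(-49)), (312, np.int64(37)), (313, np.int64(75)), (314, np.int64(45))]
60 [(260, np.int64(-58)), (261, np.int64(-68)), (311, np.int64(64)), (312, np.int64(77))]
100 [(246, np.int64(-27)), (260, np.int64(-36)), (261, np.int64(-61)), (262, np.int64(-29)), (310, np.int64(56)), (311, np.int64(47))]
150 [(255, np.int64(-47)), (256, np.int64(-82)), (257, np.int64(-38)), (261, np.int64(-45)), (262, np.int64(-50)), (308, np.int64(47)), (309, np.int64(131)), (310, np.int64(105))]
0.06 -0.018 [256.8 -69.4]
0.06 0 [285.3 -69.3]
0.06 0.018 [313.8 -69.2]
0.1 -0.018 [257.9   2.6]
0.1 0 [284.9   2.7]
0.1 0.018 [311.9   2.8]
0.14 -0.018 [258.9  67.3]
0.14 0 [284.5  67.3]
0.14 0.018 [310.1  67.4]
0.16 -0.018 [259.3  97.2]
0.16 0 [284.3  97.2]
0.16 0.018 [309.3  97.3]
```

```bash
python3 -m handwheel '{"hand":[0,0,0,0,0,0],"travel":[[0.003,0.001,0.015],[0.003,0.001,0.015],[0.003,0.001,0.015],[0.002,0.0005,0.01],[0.0008,0,0.006],[0,0,0]],"rot":[[0,0,0],[0,0,0],[0,0,0],[0,0,0],[0,0,0],[0,0,0]]}'
python3 -m handwheel '{"hand":[0,0,0,0,0,0,0,0],"travel":[[0.0004,0,0.002],[0.0004,0,0.002],[0.0004,0,0.002],[0.0004,0,0.002],[0.0004,0,0.0015],[0.0003,0,0.0015],[0,0,0],[0,0,0]],"rot":[[0,0,0],[0,0,0],[0,0,0],[0,0,0],[0,0,0],[0,0,0],[0,0,0],[0,0,0]]}'
python3 - <<'E'
from h import *
go([.6598,-.0324,.122],4.7);s=sensors.observe();print(s['ee_pos'],s['ft_force'],s['wrist_torque'])
E
```

```text
clock: 11.65
ee_pos: [0.6597, -0.0319, 0.1375]
ee_rot: [0.079, 0.673, 0.731, -0.075]
ft_force: [-0.7, -0.9, -9.3]
width: 0.0115
clock: 12.45
ee_pos: [0.6606, -0.032, 0.1279]
ee_rot: [0.08, 0.673, 0.731, -0.074]
ft_force: [-0.4, -0.4, -9.2]
width: 0.0115
shift mm [ 1.  -0.8  5.9] tool y yaw 4.7 turn z 0.024577983357062294 clock 12.45 q6 -0.12079264830825068 z-axis [ 0.018 -0.216 -0.976]
[ 0.66055068 -0.03203442  0.12794952] [-0.41066599 -0.38513238 -9.23576544] [ 0.49446389 -0.01642557  0.02650404]
```

```bash
python3 -m handwheel '{"hand":[0,0,0,0,0,0,0,0],"travel":[[0.0003,0,0.0015],[0.0003,0,0.0015],[0.0003,0,0.0015],[0,0,0.001],[-0.0003,0,0.0012],[-0.0003,0,0.0014],[-0.0004,0,0.0016],[-0.0004,0,0.0016]],"rot":[[0,0,0],[0,0,0],[0,0,0],[0,0,0],[0,0.3,0],[0,0.35,0],[0,0.4,0],[0,0.4,0]]}'
python3 -m handwheel '{"hand":[0,0,0,0,0,0,0,0],"travel":[[-0.0004,0,0.0016],[-0.0004,0,0.0016],[-0.0004,0,0.0016],[-0.0004,0,0.0016],[-0.0004,0,0.0016],[-0.0004,0,0.0016],[-0.0004,0,0.0016],[-0.0004,0,0.0016]],"rot":[[0,0.4,0],[0,0.4,0],[0,0.4,0],[0,0.4,0],[0,0.4,0],[0,0.4,0],[0,0.4,0],[0,0.4,0]]}'
python3 - <<'E'
from h import *
go([.6598,-.0324,.122],4.7);s=sensors.observe();print(s['ft_force'],s['wrist_torque'])
E
```

```text
clock: 13.25
ee_pos: [0.6613, -0.0344, 0.1178]
ee_rot: [0.071, 0.674, 0.732, -0.064]
ft_force: [-1.0, 3.5, -4.0]
width: 0.012
clock: 14.05
ee_pos: [0.6614, -0.0402, 0.105]
ee_rot: [0.05, 0.676, 0.734, -0.046]
ft_force: [-0.0, 5.3, -2.5]
width: 0.0119
shift mm [  5.5  -0.9 -17.9] tool y yaw 4.7 turn z 0.027241393425924798 clock 14.05 q6 -0.19746494697960407 z-axis [ 0.012 -0.135 -0.991]
[-0.03049114  5.29766275 -2.50103789] [1.04626254 0.01203538 0.06968473]
```

```bash
python3 -m handwheel '{"hand":[0,0,0,0,0,0,0,0],"travel":[[-0.0004,0,0.0016],[-0.0003,0,0.0016],[-0.0004,0,0.0016],[-0.0003,0,0.0016],[-0.0004,0,0.0016],[-0.0003,0,0.0016],[-0.0004,0,0.0016],[-0.0003,0,0.0016]],"rot":[[0,0.4,0],[0,0.4,0],[0,0.4,0],[0,0.4,0],[0,0.4,0],[0,0.4,0],[0,0.4,0],[0,0.4,0]]}'
python3 -m handwheel '{"hand":[0,0,0,0,0,0,0,0],"travel":[[-0.0004,0,0.0016],[-0.0003,0,0.0016],[-0.0004,0,0.0016],[-0.0003,0,0.0016],[-0.0004,0,0.0016],[-0.0003,0,0.0016],[-0.0004,0,0.0016],[-0.0003,0,0.0016]],"rot":[[0,0.4,0],[0,0.4,0],[0,0.4,0],[0,0.4,0],[0,0.4,0],[0,0.4,0],[0,0.4,0],[0,0.4,0]]}'
python3 -m handwheel '{"hand":[0,0,0,0,0,0,0,0],"travel":[[-0.0004,0,0.0016],[-0.0003,0,0.0016],[-0.0004,0,0.0016],[-0.0003,0,0.0016],[-0.0004,0,0.0016],[-0.0003,0,0.0016],[-0.0004,0,0.0016],[-0.0003,0,0.0016]],"rot":[[0,0.4,0],[0,0.4,0],[0,0.4,0],[0,0.4,0],[0,0.4,0],[0,0.4,0],[0,0.4,0],[0,0.4,0]]}'
python3 - <<'E'
from h import *
go([.6598,-.0521,.0555],4.7);s=sensors.observe();print(s['ft_force'],s['wrist_torque'])
E
```

```text
clock: 14.85
ee_pos: [0.6617, -0.0445, 0.0927]
ee_rot: [0.03, 0.677, 0.735, -0.027]
ft_force: [-1.0, 5.0, -2.2]
width: 0.0118
clock: 15.65
ee_pos: [0.6624, -0.0479, 0.0806]
ee_rot: [0.01, 0.677, 0.736, -0.008]
ft_force: [-0.9, 6.1, -0.7]
width: 0.0119
clock: 16.45
ee_pos: [0.6628, -0.0507, 0.068]
ee_rot: [-0.011, 0.677, 0.736, 0.011]
ft_force: [-0.1, 5.5, 0.2]
width: 0.0118
shift mm [-1.5 -3.1 12.5] tool y yaw 4.7 turn z 0.039814410912100584 clock 16.45 q6 -0.356465153997871 z-axis [-0.001  0.031 -1.   ]
[-0.12757305  5.45581816  0.23635315] [0.94891403 0.01538555 0.13174412]
```

```bash
python3 -m handwheel '{"hand":[0,0,0,0,0,0,0,0],"travel":[[-0.0004,0,0.0016],[-0.0003,0,0.0016],[-0.0004,0,0.0016],[-0.0003,0,0.0016],[-0.0004,0,0.0016],[-0.0003,0,0.0014],[-0.0002,0,0.0012],[-0.0002,0,0.001]],"rot":[[0,0.4,0],[0,0.4,0],[0,0.4,0],[0,0.4,0],[0,0.4,0],[0,0.4,0],[0,0.3,0],[0,0.3,0]]}'
python3 -m handwheel '{"hand":[0,0,0],"travel":[[0,0,0],[0,0,0],[0,0,0]],"rot":[[0,0,0],[0,0,0],[0,0,0]]}'
python3 - <<'E'
from h import *
go([.6598,-.0521,.0555],4.7);s=sensors.observe();print(s['ft_force'],s['wrist_torque'])
E
```

```text
clock: 17.25
ee_pos: [0.663, -0.0528, 0.0564]
ee_rot: [-0.03, 0.677, 0.735, 0.029]
ft_force: [-0.7, 6.4, 1.1]
width: 0.0118
clock: 17.55
ee_pos: [0.6629, -0.0529, 0.0564]
ee_rot: [-0.03, 0.677, 0.735, 0.028]
ft_force: [0.1, 5.0, 0.8]
width: 0.0117
shift mm [ 0.9 -3.   1. ] tool y yaw 4.7 turn z 0.03396102221744002 clock 17.55 q6 -0.40419733998101626 z-axis [-0.005  0.082 -0.997]
[0.14857523 5.00543628 0.8056338 ] [ 0.80422933 -0.00691027  0.01991486]
```

```bash
python3 -m handwheel '{"hand":[0,0,0,0],"travel":[[-0.0002,0,0.0008],[-0.0002,0,0.0008],[0,0,0.0005],[0,0,0]],"rot":[[0,0.2,0],[0,0.2,0],[0,0,0],[0,0,0]]}'
python3 - <<'E'
from h import *
go([.6598,-.0521,.0555],4.7);s=sensors.observe();print(s['ft_force'],s['wrist_torque'])
E
```

```text
clock: 17.95
ee_pos: [0.6633, -0.0528, 0.056]
ee_rot: [-0.033, 0.676, 0.735, 0.031]
ft_force: [-5.1, 6.8, 9.2]
width: 0.0118
shift mm [ 0.9 -3.4  0.6] tool y yaw 4.8 turn z 0.0626679693164931 clock 17.95 q6 -0.41061781086094823 z-axis [-0.006  0.09  -0.996]
[-5.06070456  6.84001923  9.17846846] [1.06208424 0.73451755 0.14677372]
```

```bash
python3 -m handwheel '{"hand":[0.3,0.6,0.8,1,1,1,1,1],"travel":[[0,0,0],[0,0,0],[0,0,0],[0,0,-0.015],[0,0,-0.03],[0,0,-0.04],[0,0,-0.04],[0,0,-0.02]],"rot":[[0,0,0],[0,0,0],[0,0,0],[0,0,0],[0,0,0],[0,0,0],[0,0,0],[0,0,0]]}'
python3 - <<'E'
from h import *
c=np.array([.4433,-.0545]);u=np.array([np.cos(np.radians(23)),np.sin(np.radians(23))])
p=c-u*.042;go([*p,.20],-67)
s=sensors.observe();print(s['ft_force'],s['ee_pos'])
snap('side','s5.png');snap('wrist','w5.png');np.save('w5.npy',imaging.get_calibration('wrist')['pose'])
a=cv2.imread('pics/w5.png');b=cv2.imread('pics/s5.png')[150:420,60:340]
cv2.imwrite('pics/w5b.png',np.hstack([cv2.resize(a[:300],(480,257)).copy() if 0 else cv2.resize(a,(400,300)),cv2.resize(b,(400,386))[:300]*1]) if 0 else np.vstack([cv2.resize(a,(400,300))[:210],cv2.resize(b,(400,386))]))
E
```

```text
clock: 18.75
ee_pos: [0.6653, -0.067, 0.2038]
ee_rot: [-0.029, 0.677, 0.735, 0.032]
ft_force: [0.7, -0.1, 0.3]
width: 0.0855
shift mm [  17.3 -260.1    3.4] tool y yaw 4.7 turn z 71.70232406365011 clock 18.75 q6 -0.4056489935787223 z-axis [-0.     0.087 -0.996]
[ 0.72902464 -0.12814752  0.33259357] [ 0.66530951 -0.06703543  0.2037754 ]
```

View pics/w5b.png

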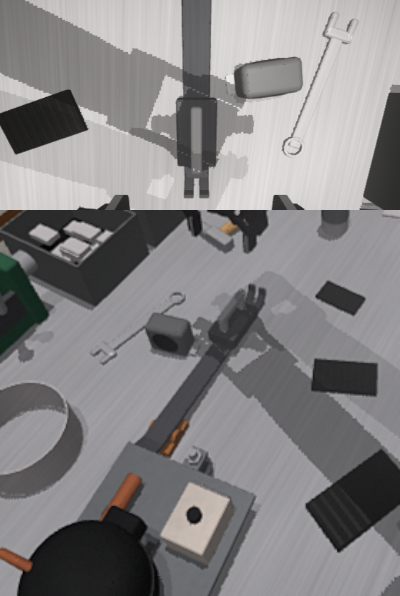

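```bash
python3 -m handwheel '{"hand":[1,1,1,1,1,1,1,1],"travel":[[0,0,0],[0.003,-0.035,0],[0.003,-0.045,0],[0.003,-0.045,0],[0.003,-0.045,0],[0.003,-0.045,0],[0.002,-0.045,0],[0,0,0]],"rot":[[0,-5,0],[0,0,0],[0,0,0],[0,0,0],[0,0,0],[0,0,0],[0,0,0],[0,0,8]]}'
python3 -m handwheel '{"hand":[1,1,1,1,0.8,0.76,0.76,0.76],"travel":[[0,0,0],[0,0,0],[0,0,0],[0,0,0],[0,0,0],[0,0,0],[0,0,0],[0,0,0]],"rot":[[0,0,8],[0,0,8],[0,0,8],[0,0,8],[0,0,8],[0,0,8],[0,0,8],[0,0,8]]}'
cat > padfind.py <<'E'
from h import *
def pad(im,P,near=None,z=.01):
    g=cv2.cvtColor(im,cv2.COLOR_RGB2GRAY);out=[]
    m=cv2.morphologyEx((g<80).astype(np.uint8),cv2.MORPH_CLOSE,np.ones((5,5)))
    for c in cv2.findContours(m,cv2.RETR_EXTERNAL,cv2.CHAIN_APPROX_NONE)[0]:
        if cv2.contourArea(c)<800: continue
        w=np.array([rayP(P,q,z)[:2] for q in c[:,0].astype(float)])
        (a,b),(d,e),ang=cv2.minAreaRect((w*1000).astype(np.float32))
        if d<e: d,e,ang=e,d,ang+90
        out.append((a,b,d,e,ang%180))
    return out
E
python3 - <<'E'
from padfind import *
im=snap('wrist','w6.png');P=imaging.get_calibration('wrist')['pose']
for o in pad(im,P): print(np.round(o,1))
print(sensors.observe()['width'])
go([.4047,-.0709,.2],-67)
E
```

```text
clock: 19.65
ee_pos: [0.3976, -0.069, 0.1951]
ee_rot: [-0.003, 0.729, 0.685, -0.0]
ft_force: [1.5, 0.1, -0.3]
width: 0.0852
clock: 20.45
ee_pos: [0.4021, -0.0701, 0.1968]
ee_rot: [-0.002, 0.981, 0.194, -0.001]
ft_force: [0.6, 0.3, -0.4]
width: 0.065
[ 216.2 -141.2  703.2  215.6  112.4]
[330.8 113.7 146.9  85.4  64.5]
[442.7 -61.7 109.4  59.1  22.9]
[ 527.8 -214.3   83.7   47.6  176.3]
0.06532259530581304
shift mm [ 2.1  1.7 -3.2] tool y yaw -67.8 turn z -0.8068545904655053 clock 20.5 q6 0.7296745178488007 z-axis [-0.002  0.003 -1.   ]
```

```bash
python3 - <<'E'
from padfind import *
ld=lambda f:cv2.imread('pics/'+f)[:,:,::-1].copy()
for o in pad(ld('w1.png'),np.load('w1.npy')): print('w1',np.round(o,1))
for o in pad(ld('w5.png'),np.load('w5.npy')): print('w5',np.round(o,1))
im=snap('wrist','w6b.png');P=imaging.get_calibration('wrist')['pose']
for o in pad(im,P): print(np.round(o,1))
def top(im):
    for o in pad(im,None): pass
im=ld('top0.png');g=cv2.cvtColor(im,cv2.COLOR_RGB2GRAY)
c=imaging.get_calibration('top')
m=(g[205:300,170:330]<70).astype(np.uint8)
for k in cv2.findContours(m,cv2.RETR_EXTERNAL,cv2.CHAIN_APPROX_NONE)[0]:
    if cv2.contourArea(k)<100: continue
    w=np.array([ray('top',q+[170,205],.01)[:2] for q in k[:,0].astype(float)]);print('top',cv2.minAreaRect((w*1000).astype(np.float32)))
E
```

```text
Traceback (most recent call last):
  File "padfind.py", line 7, in pad
    w=np.array([rayP(P,q,z)[:2] for q in c[:,0].astype(float)])
                ~~~~^^^^^^^
  File "h.py", line 21, in rayP
    c=imaging.get_calibration(n);P=np.array(P)
ValueError: time passes only in moves, steps and waits
```

```bash
sed -i 's/^from scipy/import functools\nfrom scipy/; s/c=imaging.get_calibration(n);P=np.array(P)/c=K(n);P=np.array(P)/' h.py; cat >> h.py <<'E'
@functools.lru_cache(None)
def K(n): return imaging.get_calibration(n)
E
python3 - <<'E'
from padfind import *
ld=lambda f:cv2.imread('pics/'+f)[:,:,::-1].copy()
for o in pad(ld('w1.png'),np.load('w1.npy')): print('w1',np.round(o,1))
for o in pad(ld('w5.png'),np.load('w5.npy')): print('w5',np.round(o,1))
im=snap('wrist','w6b.png');P=imaging.get_calibration('wrist')['pose']
for o in pad(im,P): print(np.round(o,1))
im=ld('top0.png');g=cv2.cvtColor(im,cv2.COLOR_RGB2GRAY)
m=(g[205:300,170:330]<70).astype(np.uint8)
for k in cv2.findContours(m,cv2.RETR_EXTERNAL,cv2.CHAIN_APPROX_NONE)[0]:
    if cv2.contourArea(k)<100: continue
    w=np.array([rayP(K('top')['pose'],q+[170,205],.01,'top')[:2] for q in k[:,0].astype(float)]);print('top',cv2.minAreaRect((w*1000).astype(np.float32)))
E
```

```text
w1 [716.4   8.1 999.8 334.5  68.2]
w1 [ 450.6 -324.4   73.5   70.    29. ]
w1 [441.5 -55.3 107.9  61.7  23.5]
w1 [327.7 116.6 144.7  79.4  65.1]
w1 [531.8 406.1 288.1 199.7 162.5]
w5 [ 679.  -168.1  666.8  338.7    4.1]
w5 [444.7 -60.1 114.4  59.   23. ]
w5 [659.6 -43.5 148.4  55.8  94.2]
[ 217.  -143.   703.2  215.6  113. ]
[328.5 112.9 146.9  85.6  65.3]
[442.6 -61.3 109.4  59.2  23.5]
[ 529.8 -212.7   83.4   47.5  176.9]
top ((330.1752014160156, 112.91478729248047), (138.92698669433594, 72.0775146484375), 64.45183563232422)
top ((443.3732604980469, -62.1094856262207), (100.32105255126953, 52.08258056640625), 22.77634048461914)
top ((522.7341918945312, -216.54730224609375), (60.78231430053711, 38.25798034667969), 0.4471120238304138)
```

```bash
python3 -m handwheel '{"hand":[0.76,0.76,0.76,0.76],"travel":[[0,0,0],[0,0,0],[0,0,0],[0,0,0]],"rot":[[0,0,-1],[0,7.5,0],[0,7.5,0],[0,0,0]]}'
python3 - <<'E'
from h import *
go([.4022,-.0785,.04],-66.8);go([.4022,-.0785,.004],-66.8);print(sensors.observe()['ft_force'])
E
```

```text
clock: 20.95
ee_pos: [0.4011, -0.0706, 0.1964]
ee_rot: [-0.028, 0.97, 0.203, 0.128]
ft_force: [0.0, -0.1, -1.3]
width: 0.0649
shift mm [-42.6   8.1 150.5] tool y yaw -66.3 turn z 0.4700444564222579 clock 20.95 q6 0.48317437399784025 z-axis [ 0.236  0.107 -0.966]
shift mm [-51.9   8.2 185.3] tool y yaw -66.3 turn z 0.4700444564222579 clock 20.95 q6 0.48317437399784025 z-axis [ 0.236  0.107 -0.966]
[ 0.03640728 -0.11956419 -1.26970075]
```

```bash
python3 -m handwheel '{"hand":[0.76,0.76,0.76,0.76,0.76,0.76,0.76,0.76],"travel":[[-0.008,0.0016,0.03],[-0.0085,0.0016,0.03],[-0.0085,0.0016,0.03],[-0.0085,0.0016,0.03],[-0.0085,0.0016,0.03],[-0.0045,0,0.018],[-0.0027,0,0.01],[0,0,0]],"rot":[[0,0,0.4],[0,0,0],[0,0,0],[0,0,0],[0,0,0],[0,0,0],[0,0,0],[0,0,0]]}'
python3 - <<'E'
from h import *
go([.4022,-.0785,.004],-66.8);print(sensors.observe()['ft_force'])
E
```

```text
clock: 21.75
ee_pos: [0.4036, -0.0764, 0.0114]
ee_rot: [-0.03, 0.971, 0.201, 0.126]
ft_force: [-0.1, -1.0, 0.0]
width: 0.0646
shift mm [-4.   1.4  6.6] tool y yaw -66.5 turn z 0.297242577064182 clock 21.75 q6 0.3032046132420422 z-axis [ 0.232  0.109 -0.967]
[-0.13815973 -0.98896126  0.04530858]
```

```bash
python3 -m handwheel '{"hand":[0.76,0.76,0.76],"travel":[[-0.002,0.0007,0.003],[-0.002,0.0007,0.003],[0,0,0.0]],"rot":[[0,0,0],[0,0,0],[0,0,0]]}'
python3 -m handwheel '{"hand":[0.76,0.76],"travel":[[-0.0005,0,0.002],[-0.0005,0,0.002]],"rot":[[0,0,0],[0,0,0]]}'
python3 - <<'E'
from h import *
go([.4022,-.0785,.004],-66.8);print(sensors.observe()['ft_force'])
E
```

```text
clock: 22.05
ee_pos: [0.4031, -0.0798, 0.0064]
ee_rot: [-0.028, 0.971, 0.2, 0.128]
ft_force: [0.8, 0.5, 0.3]
width: 0.065
clock: 22.25
ee_pos: [0.4033, -0.0798, 0.0023]
ee_rot: [-0.028, 0.971, 0.2, 0.128]
ft_force: [-0.5, -1.0, -0.6]
width: 0.0648
shift mm [-0.  -1.6 -1.7] tool y yaw -66.7 turn z 0.1431282752113816 clock 22.25 q6 0.27773129433782434 z-axis [ 0.237  0.106 -0.966]
[-0.53064143 -1.01591052 -0.61717808]
```

```bash
python3 -m handwheel '{"hand":[0.76,0.76],"travel":[[-0.0002,-0.001,0.0015],[-0.0002,0,0.001]],"rot":[[0,0,0],[0,0,0]]}'
python3 -m handwheel '{"hand":[0,0,0,0,0],"travel":[[0,0,0],[0,0,0],[0,0,0],[0,0,0],[0,0,0]],"rot":[[0,0,0],[0,0,0],[0,0,0],[0,0,0],[0,0,0]]}'
```

```text
clock: 22.45
ee_pos: [0.4027, -0.0784, -0.0006]
ee_rot: [-0.029, 0.971, 0.2, 0.128]
ft_force: [0.3, 0.3, -0.8]
width: 0.0649
clock: 22.95
ee_pos: [0.4029, -0.0786, -0.0001]
ee_rot: [-0.029, 0.971, 0.201, 0.128]
ft_force: [-4.6, -0.9, 6.7]
width: 0.0576
```

```bash
python3 -m handwheel '{"hand":[0,0,0,0,0,0,0,0],"travel":[[0.001,0,-0.0035],[0.003,0,-0.01],[0.0025,0,-0.01],[0,0,0],[0,0,0],[0,0,0],[0,0,0],[0,0,0]],"rot":[[0,0,0],[0,0,0],[0,0,0],[2.07,0,-7.73],[2.07,0,-7.73],[2.07,0,-7.73],[2.07,0,-7.73],[2.07,0,-7.73]]}'
python3 -m handwheel '{"hand":[0,0,0,0,0,0,0,0],"travel":[[0,0,0],[0,0,0],[0,0,0],[0,0,0],[0.021,0.036,0.0057],[0.021,0.036,0.0057],[0.021,0.036,0.0057],[0.021,0.036,0.0057]],"rot":[[2.07,0,-7.73],[2.07,0,-7.73],[2.07,0,-7.73],[2.07,0,-7.73],[0,0,0],[0,0,0],[0,0,0],[0,0,0]]}'
python3 -m handwheel '{"hand":[0,0,0],"travel":[[0.013,0.025,0.0035],[0,0,0],[0,0,0]],"rot":[[0,0,0],[0,0,0],[0,0,0]]}'
python3 - <<'E'
from padfind import *
s=sensors.observe();P=np.array(imaging.get_calibration('wrist')['pose']);im=snap('wrist','w7.png')
go([.573,.048,.02],5.3);print(s['width'],s['ft_force'],s['ee_pos']);np.save('w7.npy',P)
a=cv2.resize(im[:,:,::-1][:380],None,fx=1.42,fy=1.42,interpolation=cv2.INTER_CUBIC);cv2.imwrite('pics/w7b.png',a)
E
```

```text
clock: 23.75
ee_pos: [0.4029, -0.0786, 0.024]
ee_rot: [-0.071, 0.842, 0.523, 0.112]
ft_force: [-0.2, -0.7, -0.7]
width: 0.0578
clock: 24.55
ee_pos: [0.5394, 0.0228, 0.0239]
ee_rot: [-0.098, 0.667, 0.733, 0.089]
ft_force: [0.1, -0.9, -0.5]
width: 0.0579
clock: 24.85
ee_pos: [0.5616, 0.0376, 0.0236]
ee_rot: [-0.099, 0.667, 0.733, 0.089]
ft_force: [-0.6, -0.5, -0.7]
width: 0.058
shift mm [ 8.3 13.   5.9] tool y yaw 5.4 turn z 0.0716614729410594 clock 24.9 q6 -0.5098354692281453 z-axis [-0.026  0.262 -0.965]
0.05798451167698919 [-0.57625484 -0.48307937 -0.66279618] [0.56155668 0.03760179 0.02363493]
```

View pics/w7b.png

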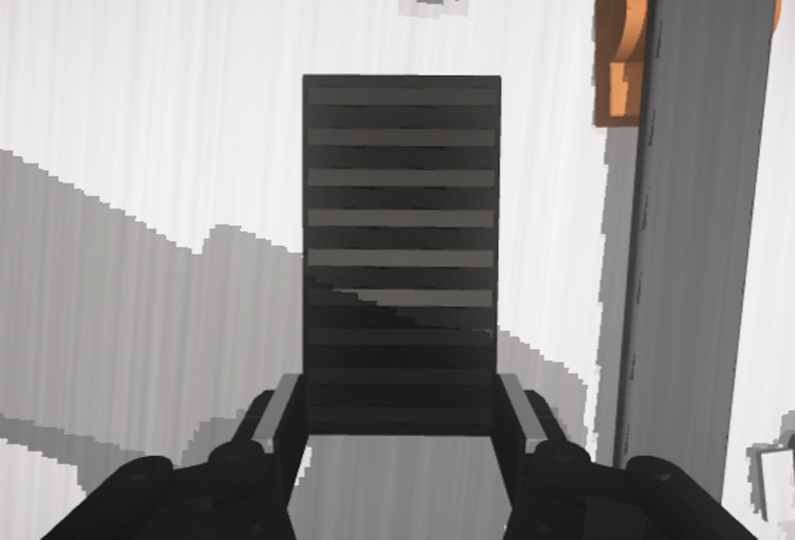

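```bash
python3 -m handwheel '{"hand":[0,0,0,0,0,0,0,0],"travel":[[0.0104,0,-0.0386],[0.01,0,-0.036],[0.0168,-0.019,0.0045],[0.0168,-0.019,0.0045],[0.0168,-0.019,0.0045],[0.0168,-0.019,0.0045],[0,0,0],[0,0,0]],"rot":[[0,0,0],[0,0,0],[0,0,0],[0,0,0],[0,0,0],[0,0,0],[0,0,0],[0,0,0]]}'
python3 -m handwheel '{"hand":[0,0],"travel":[[0,0,0],[0,0,0]],"rot":[[0,0,0],[0,0,0]]}'
python3 - <<'E'
from h import *
s=sensors.observe();P=np.array(imaging.get_calibration('wrist')['pose']);im=snap('wrist','w8.png');np.save('w8.npy',P)
P2=np.array(imaging.get_calibration('wrist')['pose']);print(abs(P2-P).max(),s['ee_pos'])
a=cv2.resize(im[:,:,::-1][:300,230:],None,fx=2.4,fy=2.0*1.2,interpolation=cv2.INTER_CUBIC)[:600];cv2.imwrite('pics/w8b.png',a);print(a.shape)
E
```

```text
clock: 25.7
ee_pos: [0.4791, 0.099, 0.1015]
ee_rot: [-0.098, 0.668, 0.733, 0.089]
ft_force: [0.4, -0.8, -0.5]
width: 0.0577
clock: 25.9
ee_pos: [0.4805, 0.0988, 0.1018]
ee_rot: [-0.098, 0.668, 0.732, 0.089]
ft_force: [1.1, 1.1, -1.3]
width: 0.0577
0.00018910360510317734 [0.48046396 0.09877061 0.1018089 ]
(600, 792, 3)
```

View pics/w8b.png

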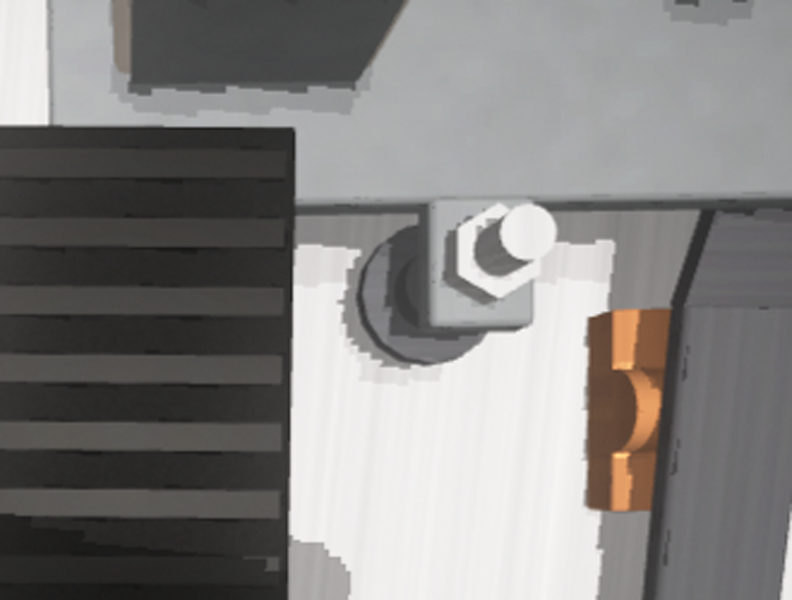

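```bash
python3 - <<'E'
from h import *
P=np.load('w8.npy');f=lambda u,v,z:rayP(P,(230+u/2.4,v/2.4),z)
for z in(.018,.022): print('disc',z,f(424,298,z).round(4),np.linalg.norm(f(358,298,z)-f(424,298,z)))
fw=np.array([-.0924,.9957,0])
for z in(.055,.058): print('lug',z,(f(481,325,z)+fw*.016).round(4),np.linalg.norm(f(430,327,z)-f(533,327,z)))
print('nut',f(500,250,.064).round(4),'stud',f(527,233,.085).round(4))
print('block',f(585,507,0).round(4),f(588,318,0.02).round(4))
e1=f(300,205,.053);e2=f(700,196,.053);v=e2-e1;print('plate edge yaw',np.degrees(np.arctan2(v[1],v[0])),e1,e2)
e1=f(429,205,.058);e2=f(429,322,.058);v=e1-e2;print('lug side yaw',np.degrees(np.arctan2(v[1],v[0])))
s=sensors.observe();print(s['ee_pos'])
# pad corners: tip edge at right col 294,row128 -> pad outline at top z
for z in(.10,.11): 
  print('padcorner',f(294,128,z).round(4),'right edge pt',f(288,600,z).round(4))
P7=np.load('w7.npy');g=lambda u,v,z:rayP(P7,(u/1.42,v/1.42),z)
for z in(.03,.034,.038):
  c=[g(303,75,z),g(501,76,z)];print(z,np.round(c,4),np.linalg.norm(c[0]-c[1]))
print('block w7',g(598,126,0).round(4))
E
```

```text
disc 0.018 [0.5597 0.1924 0.018 ] 0.019157365358542046
disc 0.022 [0.5584 0.1915 0.022 ] 0.018840942736490958
lug 0.055 [0.5602 0.1947 0.055 ] 0.025377072787960694
lug 0.058 [0.559  0.1941 0.058 ] 0.025006016676237353
nut [0.5605 0.1947 0.064 ] stud [0.5567 0.1926 0.085 ]
block [0.6237 0.1362 0.    ] [0.6067 0.1906 0.02  ]
plate edge yaw 6.564377178223567 [0.51471948 0.20425115 0.053     ] [0.61282224 0.21554022 0.053     ]
lug side yaw 96.3348992034467
[0.48040045 0.09887924 0.10175896]
padcorner [0.5035 0.2034 0.1   ] right edge pt [0.5115 0.1134 0.1   ]
padcorner [0.5018 0.1993 0.11  ] right edge pt [0.5093 0.1149 0.11  ]
0.03 [[0.523  0.1335 0.03  ]
 [0.583  0.1388 0.03  ]] 0.06032615181253228
0.034 [[0.5239 0.132  0.034 ]
 [0.5824 0.1372 0.034 ]] 0.05873841613004525
0.038 [[0.5248 0.1305 0.038 ]
 [0.5817 0.1356 0.038 ]] 0.057150680447558
block w7 [0.6253 0.1366 0.    ]
```

```bash
python3 -m handwheel '{"hand":[0,0,0,0,0,0,0,0],"travel":[[-0.025,0,-0.0066],[-0.0245,0,-0.0066],[0,0.044,0],[0,0.044,0],[-0.0065,0,0.024],[-0.0065,0,0.024],[-0.006,0,0.0225],[-0.0045,0,0.017]],"rot":[[0.1,0,-0.4],[0,0,0],[0,0,0],[0,0,0],[0,0,0],[0,0,0],[0,0,0],[0,0,0]]}'
python3 -m handwheel '{"hand":[0,0],"travel":[[0,0,0],[0,0,0]],"rot":[[0,0,0],[0,0,0]]}'
python3 - <<'E'
from h import *
go([.5727,.0562,.001],5.6);go([.5636,.1508,.001],5.6);print(sensors.observe()['ee_pos'])
E
```

```text
clock: 26.75
ee_pos: [0.5719, 0.0575, 0.0088]
ee_rot: [-0.099, 0.665, 0.735, 0.088]
ft_force: [-0.9, 0.3, -1.4]
width: 0.0577
clock: 26.95
ee_pos: [0.5725, 0.0575, 0.0108]
ee_rot: [-0.099, 0.665, 0.735, 0.089]
ft_force: [0.1, 0.1, -0.2]
width: 0.0576
shift mm [-3.8  0.   9.1] tool y yaw 5.7 turn z 0.14882381398119549 clock 26.95 q6 -0.4861277003147136 z-axis [-0.027  0.262 -0.965]
shift mm [87.9  0.5 34.1] tool y yaw 5.7 turn z 0.14882381398119549 clock 26.95 q6 -0.4861277003147136 z-axis [-0.027  0.262 -0.965]
[0.57253143 0.05747763 0.01080736]
```

```bash
python3 -m handwheel '{"hand":[0,0,0,0],"travel":[[-0.0011,0,0.0041],[-0.001,0,0.0037],[-0.0003,0,0.001],[0,0,0]],"rot":[[0,0,0],[0,0,0],[0,0,0],[0,0,0]]}'
python3 - <<'E'
from h import *
go([.5636,.1508,.001],5.6);s=sensors.observe();print(s['ee_pos'],s['ft_force'],s['wrist_torque'])
E
```

```text
clock: 27.35
ee_pos: [0.5723, 0.0577, 0.0017]
ee_rot: [-0.098, 0.665, 0.735, 0.089]
ft_force: [0.5, 0.2, -0.8]
width: 0.0577
shift mm [90.   0.8 25.3] tool y yaw 5.8 turn z 0.1747716105172259 clock 27.35 q6 -0.49189421675238054 z-axis [-0.027  0.262 -0.965]
[0.57225035 0.05774458 0.0017459 ] [ 0.46269421  0.20767303 -0.7550258 ] [-0.1847452  -0.01384738  0.01735337]
```

```bash
python3 -m handwheel '{"hand":[0,0,0,0,0,0,0,0],"travel":[[0.0096,0.0001,0.0026],[0.0096,0.0001,0.0026],[0.0096,0.0001,0.0026],[0.0077,0.0001,0.0021],[0.0077,0.0001,0.0021],[0.0077,0.0001,0.0021],[0.0077,0,0.0021],[0.0077,0,0.0021]],"rot":[[0,0,0],[0,0,0],[0,0,0],[0,0,0],[0,0,0],[0,0,0],[0,0,0],[0,0,0]]}'
python3 - <<'E'
from h import *
go([.5636,.1508,.001],5.6);s=sensors.observe();print(s['ee_pos'],s['ft_force'],s['wrist_torque'])
E
```

```text
clock: 28.15
ee_pos: [0.5658, 0.1279, 0.0017]
ee_rot: [-0.098, 0.665, 0.735, 0.089]
ft_force: [-0.8, 0.4, -1.4]
width: 0.0576
shift mm [22.1  0.2  6.7] tool y yaw 5.8 turn z 0.17219389861683965 clock 28.15 q6 -0.3854110726265354 z-axis [-0.027  0.262 -0.965]
[0.56575826 0.12785408 0.00169672] [-0.79441339  0.36372492 -1.38050058] [-0.21900132 -0.02587514 -0.02174427]
```

Then the rest, set down, and check by a picture before releasing.

```bash
python3 -m handwheel '{"hand":[0,0,0,0,0,0],"travel":[[0.0077,0,0.0021],[0.0068,0,0.0018],[0.005,0,0.0013],[0.003,0,0.0008],[-0.0003,0,0.001],[0,0,0]],"rot":[[0,0,0],[0,0,0],[0,0,0],[0,0,0],[0,0,0],[0,0,0]]}'
python3 - <<'E'
from h import *
s=sensors.observe();P=np.array(imaging.get_calibration('wrist')['pose']);im=snap('wrist','w9.png');np.save('w9.npy',P)
go([.5636,.1508,.001],5.6);print(s['ee_pos'],s['ft_force'])
a=cv2.resize(im[:,:,::-1][:320,120:450],None,fx=1.8,fy=1.8,interpolation=cv2.INTER_CUBIC);cv2.imwrite('pics/w9b.png',a)
E
```

```text
clock: 28.75
ee_pos: [0.5634, 0.1502, 0.0006]
ee_rot: [-0.099, 0.665, 0.735, 0.089]
ft_force: [-0.3, -0.3, -0.4]
width: 0.0574
shift mm [ 0.7  0.2 -0.2] tool y yaw 5.8 turn z 0.15594867389940248 clock 28.8 q6 -0.3504878994649759 z-axis [-0.027  0.261 -0.965]
[0.56339206 0.1502111  0.00057736] [-0.29398638 -0.28419838 -0.3964423 ]
```

View pics/w9b.png

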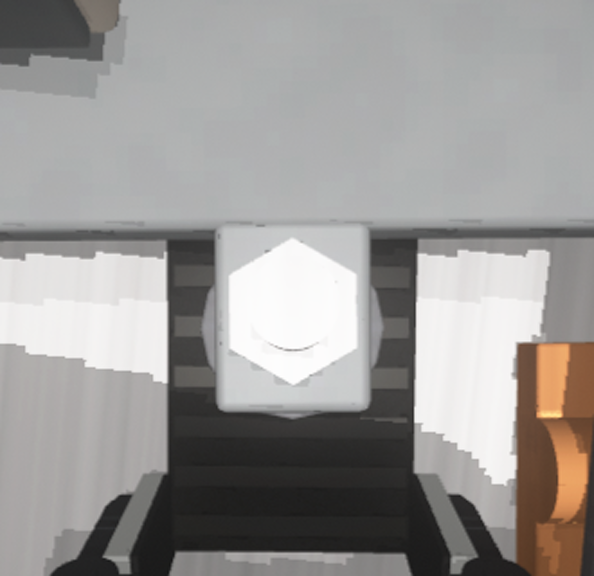

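```bash
python3 -m handwheel '{"hand":[0.72,0.74,0.76,0.77,0.77,0.77,0.77,0.77],"travel":[[0,0,0],[0,0,0],[0,0,0],[0,0,0],[0,0,-0.01],[0,0,-0.03],[0,0,-0.04],[0,0,-0.04]],"rot":[[0,0,0],[0,0,0],[0,0,0],[0,0,0],[0,0,0],[0,0,0],[0,0,0],[0,0,0]]}'
python3 - <<'E'
from h import *
P=np.load('w9.npy');f=lambda u,v,z:rayP(P,(120+u/1.8,v/1.8),z)
a=f(291,553,.01);print('outer end',a,'foot dist',np.linalg.norm(a[:2]-np.array([.5595,.193])))
print('disc front',f(292,418,.018),f(292,418,.024))
go([.6633+.0,-.0528,.056],4.8);print(sensors.observe()['width'])
go([.6633,-.0528-.009,.156],4.8)
E
```

```text
clock: 29.6
ee_pos: [0.5663, 0.1185, 0.1182]
ee_rot: [-0.099, 0.665, 0.735, 0.089]
ft_force: [0.9, -0.5, -0.5]
width: 0.0655
outer end [0.56477515 0.13860858 0.01      ] foot dist 0.05464662927697283
disc front [0.56155858 0.17253832 0.018     ] [0.56146168 0.1732472  0.024     ]
shift mm [-190.2   79.3   12.5] tool y yaw 5.8 turn z 0.9790438194759332 clock 29.6 q6 -0.3290407988678517 z-axis [-0.027  0.261 -0.965]
0.06547625479350178
shift mm [-172.6   78.3  -86.3] tool y yaw 5.8 turn z 0.9790438194759332 clock 29.6 q6 -0.3290407988678517 z-axis [-0.027  0.261 -0.965]
```

```bash
python3 -m handwheel '{"hand":[0.77,0.77,0.8,0.8,0.8,0.8,0.8,0.8],"travel":[[-0.026,0.004,-0.015],[-0.038,0.018,-0.018],[-0.038,0.019,-0.018],[-0.038,0.019,-0.018],[-0.033,0.018,-0.017],[0,0,0],[0,0,0],[0,0,0]],"rot":[[0,0,0],[0,0,0],[0,0,0],[0,0,0],[0,0,0.9],[0,-5,0],[0,-4.8,0],[0,0,0]]}'
python3 - <<'E'
from h import *
go([.6633,-.0528,.056],4.8);
P=np.array(imaging.get_calibration('wrist')['pose']);im=snap('wrist','w10.png')
print(proj('wrist',[.6633,-.0528+.002,.056+.022]))
g=cv2.cvtColor(im,cv2.COLOR_RGB2GRAY)
np.save('w10.npy',P)
cv2.imwrite('pics/w10b.png',cv2.resize(im[:,:,::-1],None,fx=1.42,fy=1.42))
E
```

```text
clock: 30.4
ee_pos: [0.6635, -0.0607, 0.1551]
ee_rot: [-0.036, 0.675, 0.736, 0.031]
ft_force: [-0.1, -0.2, -0.0]
width: 0.0685
shift mm [-1.5  0.8 99.4] tool y yaw 5.0 turn z 0.19633477367565888 clock 30.4 q6 -0.41120511505373875 z-axis [-0.012  0.094 -0.996]
[282.70423156 215.32689012]
```

```bash
python3 -m handwheel '{"hand":[0.8,0.8,0.8,0.8,0.8,0.8],"travel":[[-0.0005,0,0.025],[-0.0005,0,0.03],[-0.0005,0,0.025],[0,0,0.012],[0,0,0.006],[0,0,0]],"rot":[[0,0,0.2],[0,0,0],[0,0,0],[0,0,0],[0,0,0],[0,0,0]]}'
python3 - <<'E'
from h import *
go([.6633,-.0528,.056],4.8);print(sensors.observe()['ft_force'])
E
```

```text
clock: 31.05
ee_pos: [0.6623, -0.0542, 0.0563]
ee_rot: [-0.037, 0.677, 0.735, 0.031]
ft_force: [0.6, 0.5, 0.8]
width: 0.0684
shift mm [1.3 1.2 0.4] tool y yaw 4.7 turn z -0.11102285983075433 clock 31.05 q6 -0.41353913310446866 z-axis [-0.013  0.095 -0.995]
[0.58063842 0.52760535 0.80787843]
```

```bash
python3 -m handwheel '{"hand":[0.5,0.3,0,0,0,0,0,0],"travel":[[0.001,0.001,0],[0,0,0],[0,0,0],[0,0,0],[0,0,0],[0,0,0],[0,0,0],[0,0,0]],"rot":[[0,0,0],[0,0,0],[0,0,0],[0,0,0],[0,0,0],[0,0,0],[0,0,0],[0,0,0]]}'
python3 -m handwheel '{"hand":[0,0,0,0,0,0,0,0],"travel":[[0,0,0],[0.0001,0,-0.0005],[0.0002,0,-0.0008],[0.0002,0,-0.001],[0.0002,0,-0.001],[0.0002,0,-0.001],[0.0002,0,-0.001],[0.0002,0,-0.001]],"rot":[[0,0,0],[0,-0.1,0],[0,-0.2,0],[0,-0.25,0],[0,-0.25,0],[0,-0.25,0],[0,-0.25,0],[0,-0.25,0]]}'
python3 - <<'E'
from h import *
go([.6633,-.0528,.056],4.8);s=sensors.observe();print(s['ft_force'],s['wrist_torque'])
E
```

```text
clock: 31.85
ee_pos: [0.6632, -0.0533, 0.0567]
ee_rot: [-0.036, 0.677, 0.735, 0.03]
ft_force: [-2.1, -3.0, 3.8]
width: 0.0114
clock: 32.65
ee_pos: [0.6627, -0.0519, 0.0622]
ee_rot: [-0.027, 0.677, 0.735, 0.021]
ft_force: [-0.2, -3.1, -3.5]
width: 0.0115
shift mm [-1.3  0.6  6.1] tool y yaw 4.7 turn z -0.10188047694467173 clock 32.65 q6 -0.386723728772302 z-axis [-0.011  0.067 -0.998]
[-0.19458611 -3.05726931 -3.53418487] [-0.5348069   0.04805922 -0.00753329]
```

```bash
python3 -m handwheel '{"hand":[0,0,0,0,0,0,0,0],"travel":[[0.0003,0,-0.0012],[0.0002,0,-0.0012],[0.0003,0,-0.0012],[0.0002,0,-0.0012],[0.0003,0,-0.0012],[0.0002,0,-0.0012],[0.0003,0,-0.0012],[0.0002,0,-0.0012]],"rot":[[0,-0.3,0],[0,-0.3,0],[0,-0.3,0],[0,-0.3,0],[0,-0.3,0],[0,-0.3,0],[0,-0.3,0],[0,-0.3,0]]}'
python3 -m handwheel '{"hand":[0,0,0,0,0,0,0,0],"travel":[[0.0003,0,-0.0012],[0.0002,0,-0.0012],[0.0003,0,-0.0012],[0.0002,0,-0.0012],[0.0003,0,-0.0012],[0.0002,0,-0.0012],[0.0003,0,-0.0012],[0.0002,0,-0.0012]],"rot":[[0,-0.3,0],[0,-0.3,0],[0,-0.3,0],[0,-0.3,0],[0,-0.3,0],[0,-0.3,0],[0,-0.3,0],[0,-0.3,0]]}'
python3 - <<'E'
from h import *
go([.6633,-.0528,.056],4.8);s=sensors.observe();print(s['ft_force'],s['wrist_torque'])
E
```

```text
clock: 33.45
ee_pos: [0.6628, -0.05, 0.0723]
ee_rot: [-0.012, 0.677, 0.735, 0.007]
ft_force: [-1.0, 1.6, -5.8]
width: 0.012
clock: 34.25
ee_pos: [0.663, -0.0487, 0.0822]
ee_rot: [0.004, 0.677, 0.736, -0.007]
ft_force: [-1.6, 2.8, -5.4]
width: 0.0116
shift mm [-3.7  0.1 26.3] tool y yaw 4.7 turn z -0.09612481653647365 clock 34.25 q6 -0.3105262043011026 z-axis [-0.003 -0.017 -1.   ]
[-1.60673033  2.75769831 -5.35772484] [0.41907031 0.01280281 0.02286323]
```

```bash
python3 -m handwheel '{"hand":[0,0,0,0,0,0,0,0],"travel":[[0.0003,0,-0.0012],[0.0002,0,-0.0012],[0.0003,0,-0.0012],[0.0002,0,-0.0012],[0.0003,0,-0.0012],[0.0002,0,-0.0012],[0.0003,0,-0.0012],[0.0002,0,-0.0012]],"rot":[[0,-0.3,0],[0,-0.3,0],[0,-0.3,0],[0,-0.3,0],[0,-0.3,0],[0,-0.3,0],[0,-0.3,0],[0,-0.3,0]]}'
python3 -m handwheel '{"hand":[0,0,0,0,0,0,0,0],"travel":[[0.0003,0,-0.0012],[0.0002,0,-0.0012],[0.0003,0,-0.0012],[0.0002,0,-0.0012],[0.0003,0,-0.0012],[0.0002,0,-0.0012],[0.0003,0,-0.0012],[0.0002,0,-0.0012]],"rot":[[0,-0.3,0],[0,-0.3,0],[0,-0.3,0],[0,-0.3,0],[0,-0.3,0],[0,-0.3,0],[0,-0.3,0],[0,-0.3,0]]}'
python3 - <<'E'
from h import *
go([.6633,-.0528,.056],4.8);s=sensors.observe();print(s['ft_force'],s['wrist_torque'])
E
```

```text
clock: 35.05
ee_pos: [0.6625, -0.0466, 0.0912]
ee_rot: [0.02, 0.677, 0.735, -0.022]
ft_force: [-0.0, -0.6, -9.0]
width: 0.0118
clock: 35.85
ee_pos: [0.6626, -0.0436, 0.1011]
ee_rot: [0.035, 0.677, 0.735, -0.036]
ft_force: [0.2, -0.8, -8.9]
width: 0.0115
shift mm [-4.6  0.1 45.8] tool y yaw 4.7 turn z -0.09359210770226412 clock 35.85 q6 -0.2329066412305924 z-axis [ 0.004 -0.1   -0.995]
[ 0.16463314 -0.75488092 -8.86650249] [ 0.14814629 -0.00407689 -0.00164648]
```

```bash
python3 -m handwheel '{"hand":[0,0,0,0,0,0,0,0],"travel":[[0,0,-0.006],[0,0,-0.015],[0,0,-0.025],[0,0,-0.02],[0,0,0],[-0.003,-0.03,0],[-0.003,-0.042,0],[-0.003,-0.045,0]],"rot":[[0,0,0],[0,0,0],[0,0,0],[0,2.9,0],[0,2.9,0],[0,0,0],[0,0,0],[0,0,0]]}'
python3 -m handwheel '{"hand":[0,0,0,0,0,0,0,0],"travel":[[-0.003,-0.045,0],[-0.003,-0.035,0],[-0.001,-0.017,0],[0,0,0.025],[0,0,0.03],[0,0,0.03],[0,0,0.015],[0,0,0]],"rot":[[0,0,0],[0,0,0],[0,0,0],[0,0,0],[0,0,0],[0,0,0],[0,0,0],[0,0,0]]}'
python3 - <<'E'
from h import *
go([.45,-.07,.042],4.7);s=sensors.observe();print(s['ee_pos'],s['ft_force'],s['wrist_torque'])
E
```

```text
clock: 36.65
ee_pos: [0.546, -0.0562, 0.1688]
ee_rot: [-0.001, 0.677, 0.736, -0.001]
ft_force: [0.2, -1.1, -7.2]
width: 0.0118
clock: 37.45
ee_pos: [0.4487, -0.0701, 0.0668]
ee_rot: [-0.004, 0.677, 0.736, -0.002]
ft_force: [-0.4, 0.9, -8.5]
width: 0.0115
shift mm [-0.1  1.5 24.8] tool y yaw 4.7 turn z 0.017865868394139284 clock 37.45 q6 -0.48639948902101726 z-axis [-0.008  0.002 -1.   ]
[ 0.4486554  -0.07010511  0.06680496] [-0.35969624  0.87876249 -8.54692932] [0.03279929 0.03094616 0.01448945]
```

```bash
python3 -m handwheel '{"hand":[0,0,0,0,0,0,0,0],"travel":[[0,0,0.008],[0,0,0.007],[0,0,0.004],[0,0,0.002],[0,0,0.001],[0,0,0.001],[0,0,0],[0,0,0]],"rot":[[0,0,0],[0,0,0],[0,0,0],[0,0,0],[0,0,0],[0,0,0],[0,0,0],[0,0,0]]}'
```

```text
clock: 38.25
ee_pos: [0.45, -0.0706, 0.0449]
ee_rot: [-0.002, 0.677, 0.736, -0.001]
ft_force: [-0.5, 0.2, -9.1]
width: 0.0117
```

```bash
python3 -m handwheel '{"hand":[0,0,0,0,0],"travel":[[0,0,0.001],[0,0,0.001],[0,0,0.001],[0,0,0.0005],[0,0,0]],"rot":[[0,0,0],[0,0,0],[0,0,0],[0,0,0],[0,0,0]]}'
```

```text
clock: 38.75
ee_pos: [0.4501, -0.0709, 0.0419]
ee_rot: [-0.002, 0.677, 0.736, -0.001]
ft_force: [-4.2, -2.5, 1.0]
width: 0.0116
```

```bash
python3 -m handwheel '{"hand":[0.3,0.6,0.8,0.8,0.8,0.8,0.8,0.8],"travel":[[0,0,0],[0,0,0],[0,0,0],[0,0,-0.02],[0,0,-0.04],[0,0,-0.045],[0,0,-0.045],[0,0,-0.02]],"rot":[[0,0,0],[0,0,0],[0,0,0],[0,0,0],[0,0,0],[0,0,0],[0,0,0],[0,0,0]]}'
python3 -m handwheel '{"hand":[0.8,0.8,0.8,0.8,0.8,0.8,0.8,0.8],"travel":[[0.02,0.006,0],[0.03,0.01,0],[0.03,0.01,0],[0.03,0.01,0],[0.017,0.004,0],[0,0,0],[0,0,0],[0,0,0]],"rot":[[0,0,0],[0,0,0],[0,0,0],[0,0,0],[0,0,0],[0,0,0],[0,0,0],[0,0,0]]}'
python3 - <<'E'
from h import *
P=np.array(imaging.get_calibration('wrist')['pose']);a=snap('wrist','w11.png');np.save('w11.npy',P);b=snap('side','s11.png')
A=cv2.resize(a[:300,180:],None,fx=2,fy=2)[:,:,::-1][:340] if 0 else cv2.resize(a[:210,200:],(720,420),interpolation=cv2.INTER_CUBIC)[:,:,::-1]
B=cv2.resize(b[180:420,60:360],(360*1,180*1))[:,:,::-1] if 0 else b[230:410,20:380][:,:,::-1]
C=np.zeros((600,720,3),np.uint8);C[:420]=A;C[420:,:360]=B
C[420:,360:]=cv2.imread('pics/s5.png')[230:410,20:380]
cv2.imwrite('pics/fin.png',C);print(sensors.observe()['ft_force'],sensors.observe()['ee_pos'])
E
```

```text
clock: 39.55
ee_pos: [0.4529, -0.0715, 0.2165]
ee_rot: [0.002, 0.677, 0.736, 0.0]
ft_force: [2.1, -0.6, -0.3]
width: 0.0685
clock: 40.35
ee_pos: [0.4801, 0.0585, 0.2113]
ee_rot: [-0.002, 0.678, 0.735, -0.001]
ft_force: [0.1, -0.4, -0.7]
width: 0.0682
[-0.72596796 -0.53197793  0.31142409] [0.48010576 0.05837764 0.21127163]
```

View pics/fin.png

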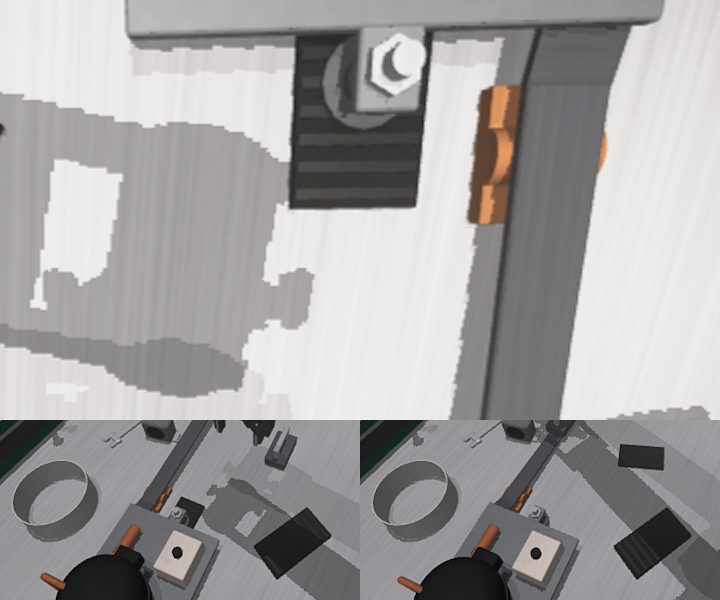

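```bash
python3 - <<'E'
from h import *
P=np.load('w11.npy');f=lambda u,v,z:rayP(P,(200+u/2,v/2),z)
print('disc left/front',f(322,85,.012).round(4),f(362,129,.012).round(4),'pad outer mid',f(353,207,.01).round(4),'lug->foot',(f(388,110,.05)+np.array([-.0015,.016,0])).round(4))
print(ticket.hand_in())
E
```

```text
disc left/front [0.5411 0.1896 0.012 ] [0.5622 0.1729 0.012 ] pad outer mid [0.5643 0.1386 0.01  ] lug->foot [0.5602 0.1929 0.05  ]
the job is handed in; nothing more can be done
None
```

The job is handed in at about 40 s of the 72 s allowed, with the foot on its pad and the weight standing on the bench.

- **Raising:** I set the weight flush on the bar and lowered it along the bar's arc until the tail was on the bench. The foot then stayed up hands-free.
- **Pad:** I took the middle-sized pad by its outer end, turned it and slid it in just clear of the bench, under 2 mm up. I set it down and released it with its middle under the foot.
- **Lowering:** I eased the weight up along the same arc until the wrist carried all of it (about 9 N). Then I stood it upright on the bench at about (0.45, -0.07), where the pad had been. That is not its original spot.

**Last checks**
- **Foot on pad:** the final picture shows the foot disc wholly on the pad and centred across it. The pad's outer end is about 54 mm from the foot's centre, where 55 mm would be exact.
- **Machine position:** the foot measured (0.560, 0.193) after lowering and (0.5595, 0.193) while raised, so it did not shift between those two measurements.
- **Clearance and force:** at the end the gripper was about 0.2 m up and touching nothing. No wrist force I read passed about 13 N.

**What disagreed**
- **Early foot and bar measurement:** my first wrist picture was about 5 mm off along y because the arm was still settling. I re-measured the foot before sliding the pad in.
- **Seat:** I placed the weight from that first picture, so it probably stood about 5 mm towards the toe from the marked seat. It held the bar without trouble.

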